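# Pack the telegraph handling set into its slide-lid case and log it

## Robot

A 7-joint arm with a two-finger parallel gripper is mounted at the origin on the work surface. World frame = base frame: x ahead of the robot, y to its left, z up, the work surface at z = 0. Lengths are in m, angles in rad, forces in N, time in s.
With the tool pointing down it reaches from about 0.425 to 0.925 m from the base axis. Payload 6.8 kg.
Tool frame: the origin (TCP) lies where the fingers leave the gripper's body, on its centre line; the fingertips stand 73 mm ahead of it and the grasp point (between the pads) lies 54 mm ahead of it; z points along the fingers, y is the line along which they close (so a half turn about z gives the same grasp; the last joint's range is limited). The gripper opens to 85 mm and grips with 20 to 120 N. Pads are 22 mm wide; open, the fingers measure 114 mm over their backs; the gripper's body (76 mm by 85 mm) begins 54 mm behind the grasp point. The pads swing forward as they close: fully open they stand 13 mm farther back than shut.
Start: joints at [-1.217, 0.477, 0.022, 1.555, -0.011, 1.109, -0.083], TCP at [0.301, 0.604, 0.304] pointing down, gripper open.
Joint ranges: [-2.96, 2.96], [-0.34, 2.1], [-1.41, 1.46], [0.24, 2.44], [-1.37, 4.51], [0.17, 1.92], [-2.96, 2.96]. Speed limits (rad/s): [2.39, 2.39, 3.14, 3.14, 3.14, 3.14, 3.14].

## Interface

Orientations are given as a rotation vector (axis times angle).
In Python, from bench import r, grab_frame, camera_info gives the robot as it stands.
- The arm moves only by the shell command python3 -m pendant 'ROWS' [OPENING] [FORCE]. ROWS is a JSON list of rows, 1 to 5 of them, each an object with the fields x, y, z (the shift in shares of 0.8 m (1.0 is 0.8 m)), ax, ay, az (a rotation vector in shares of 180 degrees (1.0 is 180 degrees)); a field left out counts as zero; each row is the pose to reach, as a shift and turn from the pose commanded when the command began, along the tool's axes at that moment; what a row does not reach only later rows make up. A row lasts 1/10 s, in which the tool goes at most 0.05 m and 0.15 rad, less where a joint would pass 70% of its speed; a pose out of reach is approached as far as the arm can. OPENING is the finger opening in m, set as the command begins (- or left out keeps the last). The fingers move at their own pace and stop on an object; FORCE is the grip in N (left out, the last holds). Time passes only in rows, so rows that do not move let the fingers close. It prints the time, the measured TCP pose, the force, the opening and the grip force at its end. Shift and turn numbers lie between -1 and 1, and a call with a number outside is refused. Input that does not fit is refused with a message, and nothing moves.
- r.get_obs(): the state, without advancing time (a new reading comes with each control period).
- grab_frame(name): name is "scene" or "top" or "wrist"; returns (picture, depth): 480x640x3 uint8, blue, green, red; 480x640 float32, m along the optical axis (not along the pixel's ray), 0 where there is no reading.
- camera_info(name): a dict with "camera_matrix" (3x3 intrinsics, pixels), "R" (3x3) and "t" (3): a world point X has camera coordinates R X + t. Camera axes: x right, y down, z forward; pixel columns grow to the right and rows downward; lengths in m; the calibration is good to about 2 mm. A picture is of the moment at which its call begins: read the wrist's pose just before it. camera_info takes no time and is no camera call; for the wrist camera it gives the pose at the moment of the call.
- r.hand_in(): hands the job in; it is judged then, once.
The state is a dict: "clock": time; "joints": joint angles; "qvel": joint speeds; "tau": joint torques, N m; "tcp_pos": TCP position; "orientation": TCP orientation; "contact_force": force on the tool from outside, world axes, zero at the start; "moment": the same for the moment, N m; "grip_width": finger opening in m; "gripper_force": force on a finger pad.
Only numpy, scipy, OpenCV 4.12 (cv2) and the standard library are available. Lean on these libraries where they do the work, as an engineer would, in place of code of your own. Each camera call takes 0.05 s, during which the arm holds its last target. There are 200 camera calls.

## Task

The Morse demonstration is over: slide the lid of the wooden case fully back, stand every insulator, electromagnet coil and Morse key that is out on the table upright on the floor of the case, one to a bay, set down and not dropped, and slide the lid fully shut. Then log the shut case: take the scanner from its cradle, aim its window at the bar label on the lid from a hand's breadth away, hold it steady there for two seconds, and put it back in its cradle the way it lay, leaving everything else on the table where it is.

Things in the scene. Friction and masses are not known exactly. Their poses are not given: they have to be found in the camera images.
- case: Light wooden case fixed to the table, 300 mm long (x), 222 wide (y), walls 8 thick, 90 high at the sides, 86 at the near end. Origin: centre of underside; x points to its rear, away from the robot, z up. Four open bays from x = -0.142 to 0.088; dividers 6 thick reach 30 above the table; behind the bays a solid block 78 high.
- bay_1 (a point): Floor centre of a bay 112 (case x) by 100 (case y), 8 mm above the table: near, left (+y) bay. Axes as the case.
- bay_2 (a point): The same for the near, right bay.
- bay_3 (a point): The same for the rear, left bay.
- bay_4 (a point): The same for the rear, right bay. The bay centres lie at x = -0.086 and 0.032, y = +-0.053 in the case
- lid (a joint): Plywood lid sliding in grooves of the side walls along the case's x: 0 = shut against the near end wall, 0.235 m = fully back, clear of all bays. Starts up to 60 mm open, needs about 3 N plus some drag, stays where left, stops at both ends. 292 mm long, 8 thick, underside 78 and top 86 mm above the table: pieces (at most 67 tall) clear it when they stand on the case floor.
- lid_pull (a point): Middle of the top of the lid's wooden pull: a bar 14 mm thick (case x), 70 long (case y), 22 tall, standing on the lid 24 mm from its near end; top 108 mm above the table. Moves with the lid; axes as the case.
- label (a point): Centre of the bar label (40 by 80 mm, white with black bars) on top of the lid, 87 mm above the table; z is its upward normal. Moves with the lid, 141 mm behind the pull.
- insulator_a: White porcelain insulator standing on its skirt, 66 mm tall: skirt 64 diameter, waist 33 at 29 to 35 mm, round head 42 diameter from 40 to 60 mm above its underside (grip the head). 0.22 kg. Origin: centre of underside, z up. May be absent.
- insulator_b: A second insulator like insulator_a. May be absent.
- coil_a: Electromagnet coil standing on a round dark iron foot, 66 mm tall: foot 64 diameter, copper winding 45 diameter, black flange 50 diameter at 38 to 44 mm, bare steel pole 28 diameter from 44 to 66 mm (grip the pole). 0.35 kg. Origin: centre of underside, z up. May be absent.
- coil_b: A second coil like coil_a. May be absent.
- key: Morse key, 0.3 kg, 67 mm tall: dark wooden base 92 (x) by 64 (y) by 14; in its middle a brass frame 34 (x) by 26 (y) up to 58 above the underside (grip it across y), over it a thin lever along x with a black knob at -x. Origin: centre of underside, z up. Fits a bay only with its x along the case's x, either way round. May be absent.
- scanner: Cordless label scanner, 0.2 kg: a grey straight grip 140 (x, from -0.088 to 0.052) by 34 (y) by 28 mm (z) with a head bent down at its +x end. Origin: in the middle of the grip's section, near the balance point (grip here, across y). It lies level in its cradle, origin 74 mm above the table.
- scanner_head: Head, 62 mm wide, rigid with the scanner. Origin: centre of its window, at (0.075, 0, -0.045) in the scanner's frame; z: beam out of the window, 60 degrees below the grip's +x; y across. Aimed: label centre 50 to 160 mm out along z, within 18 mm of that axis in x and in y, beam within 0.8 rad of the label's normal (grip level: 0.52).
- cradle: Black desk cradle of the scanner, fixed: plate 150 by 90 by 10, two saddles 14 thick at x = -0.054 and 0.030, 60 mm high, with cheeks 44 mm apart up to 81 mm and flared to 90 mm; the fingers pass between the saddles. Origin: underside, below the scanner's origin when parked; same x direction as the parked scanner.
- cradle_seat (a point): Where the scanner's origin belongs in the cradle, 74 mm above the table; axes as the cradle and the parked scanner.
- reel: Empty wooden tape reel lying flat among the pieces, 80 diameter, 30 high. Leave alone.
- mug: Blue mug, 80 diameter, 92 high, near the robot at the left. Leave alone.
- forms: Pad of paper forms, 75 by 105 by 14, lying behind the pieces. Leave alone.
- screwdriver: Screwdriver with a red handle, 200 mm long, lying behind the cradle. Leave alone.
- handbell: Small brass hand bell, 68 diameter, 98 high, near the robot at the right. Leave alone.
- spare_cell: Small black battery, 60 by 34 by 48, at the right. Leave alone.

How it is judged:
By the outcome, as a careful person would: the job done as asked, in the order asked, and still so for the second after the job is handed in, with the robot touching nothing.
Of insulator_a, insulator_b, coil_a, coil_b, key only 2 to 4 are there at a start; the rules pass over those that are not, and their reading is None.
At some moment in a run one of insulator_a, insulator_b, coil_a, coil_b, key may be knocked a few centimetres aside while the robot is not near it.
It also fails if it takes over 210 s, if anything falls off the work surface, if the arm or the gripper's body presses on something with over 40 N, if the wrist force passes 120 N, or if a joint passes its speed limit or range.

## Working session

There is one attempt and no reset: what is moved stays moved. The work goes in short steps, Python scripts to look and compute and a shell command to move; the robot and the scene stay as the last step left them, time stands still between calls to the robot, and variables do not carry over. Pictures are saved under pics/ and viewed, at most 16 in all, crops included, and the job is handed in when it is done.

```bash
ls; mkdir -p pics; python3 - <<'E'
from bench import r, grab_frame, camera_info
import cv2,numpy as np
o=r.get_obs()
print({k:np.round(v,3) for k,v in o.items()})
for n in("top","scene"):
    im,d=grab_frame(n); cv2.imwrite(f"pics/{n}0.png",im); np.save(f"pics/{n}0.npy",d)
    c=camera_info(n); print(n,c["camera_matrix"],-c["R"].T@c["t"],c["R"].round(3))
c=camera_info("wrist");print(c["camera_matrix"],-c["R"].T@c["t"],c["R"].round(3))
E
```

```text
pics
{'clock': np.float64(0.0), 'joints': array([-1.217,  0.478,  0.022,  1.556, -0.011,  1.109, -0.083]), 'qvel': array([ 0.   ,  0.   , -0.   ,  0.002,  0.001, -0.   ,  0.001]), 'tau': array([-1.0000e-03, -5.9645e+01,  1.6080e+00, -2.8120e+01,  1.3000e-02,
        9.0000e-03, -0.0000e+00]), 'tcp_pos': array([0.301, 0.604, 0.303]), 'orientation': array([-7.190e-01, -3.058e+00,  3.000e-03]), 'contact_force': array([-0.101,  0.674, -0.063]), 'moment': array([0.004, 0.004, 0.001]), 'gripper_force': np.float64(0.0), 'grip_width': np.float64(0.085)}
top [[519.88002709   0.         315.18407724]
 [  0.         519.88002709 241.13642717]
 [  0.           0.           1.        ]] [ 0.23192623 -0.08864438  1.30272073] [[-0.012 -1.     0.   ]
 [-0.979  0.012 -0.205]
 [ 0.205 -0.003 -0.979]]
scene [[538.07782091   0.         310.37046216]
 [  0.         538.07782091 238.94227814]
 [  0.           0.           1.        ]] [ 1.11962285 -0.64767753  1.47067332] [[ 0.665  0.746  0.012]
 [ 0.647 -0.569 -0.508]
 [-0.372  0.346 -0.862]]
[[340.17022493   0.         324.19718254]
 [  0.         340.17022493 234.66161991]
 [  0.           0.           1.        ]] [0.24116119 0.63312809 0.37318411] [[ 0.446  0.895 -0.001]
 [ 0.865 -0.431  0.258]
 [ 0.23  -0.116 -0.966]]
```

View pics/top0.png

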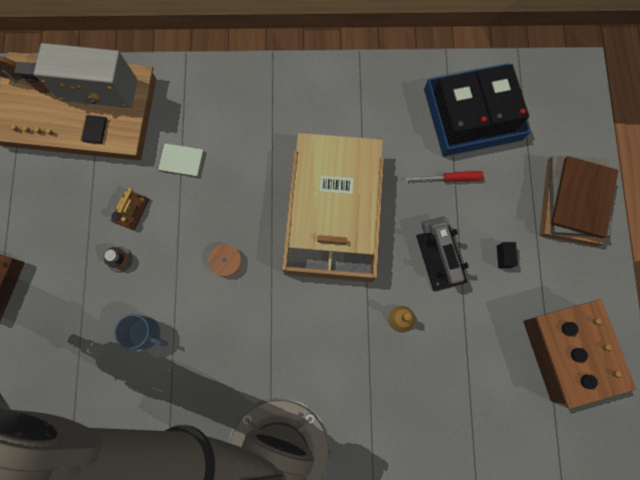

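View pics/scene0.png

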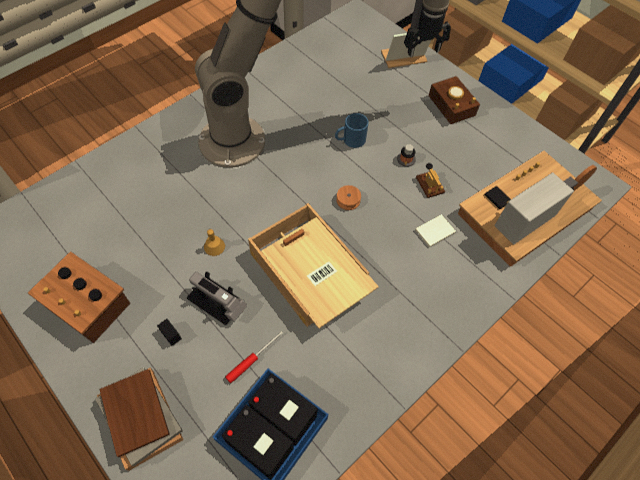

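```bash
cat > h.py <<'E'
import numpy as np,cv2
from scipy.spatial.transform import Rotation as Ro
from bench import r, grab_frame, camera_info
def ray(c,p):
    R,t,K=c["R"],c["t"],c["camera_matrix"]
    d=R.T@np.linalg.inv(K)@np.array([p[0],p[1],1.]); return -R.T@t,d
def plane(c,p,z):
    o,d=ray(c,p); return o+d*(z-o[2])/d[2]
def tri(*cp):
    A=np.zeros((3,3));b=np.zeros(3);L=[]
    for c,p in cp:
        o,d=ray(c,p); d=d/np.linalg.norm(d);M=np.eye(3)-np.outer(d,d);A+=M;b+=M@o;L.append((M,o))
    x=np.linalg.solve(A,b); return x,max(np.linalg.norm(M@(x-o)) for M,o in L)
def cloud(c,d):
    v,u=np.mgrid[:480,:640];K=c["camera_matrix"]
    P=np.stack([(u-K[0,2])*d/K[0,0],(v-K[1,2])*d/K[1,1],d],-1)
    X=(P-c["t"])@c["R"]; X[d<=0]=np.nan; return X
def snap(n,tag=None):
    c=camera_info(n); im,d=grab_frame(n)
    if tag: cv2.imwrite(f"pics/{tag}.png",im); np.savez(f"pics/{tag}.npz",d=d,R=c["R"],t=c["t"],camera_matrix=c["camera_matrix"])
    return c,im,cloud(c,d)
def load(tag):
    c=np.load(f"pics/{tag}.npz"); return c,cv2.imread(f"pics/{tag}.png"),cloud(c,c["d"])
def state(): 
    o=r.get_obs(); R=Ro.from_rotvec(o["orientation"]); y=R.as_matrix()[:,1]
    return o,R,np.arctan2(y[1],y[0])
def go(x,y,z,yaw=None,tilt=0):
    """tool-axis move to put TCP at xyz, tool down, closing line (tool y, either way) at world angle yaw; tilt about tool y"""
    o,R,a=state(); p=np.array([x,y,z])
    if yaw is None: yaw=a
    best=[]
    for k in (0,np.pi):
        yy=np.array([np.cos(yaw+k),np.sin(yaw+k),0]);zz=np.array([0,0,-1.]);T=np.stack([np.cross(yy,zz),yy,zz],1)
        T=Ro.from_matrix(T)*Ro.from_euler('y',tilt); v=(R.inv()*T).as_rotvec(); best.append((np.linalg.norm(v),v))
    best.sort(key=lambda b:b[0])
    print("move",R.inv().apply(p-o["tcp_pos"]).round(4),"turn",best[0][1].round(4),"alt",best[1][1].round(3)," tcp",o["tcp_pos"].round(4),"yaw",round(a,4),"q7",o["joints"][6].round(2),"t",o["clock"].round(1))
E
python3 - <<'E'
from h import *
T=camera_info("top");S=camera_info("scene")
for n,a,b in (("label",(337,184),(321,273)),("pull",(332,240),(293,237)),("reel",(225,260),(348,197)),("knobcoil",(111,255),(407,150)),("bell",(402,318),(214,241)),("cell",(508,255),(169,332)),("scanner",(448,250),(215,297)),("keytop",(127,205),(430,178))):
    print(n,*tri((T,a),(S,b)))
D=np.load("pics/top0.npy");X=cloud(T,D);im=cv2.imread("pics/top0.png")
# objects on the table in reachable region by height
Z=X[...,2];m=((Z>.012)&(Z<.13)&(X[...,0]>.2)&(X[...,0]<.95)).astype(np.uint8)
n,l,s,c=cv2.connectedComponentsWithStats(m)
for i in range(1,n):
    if s[i,4]>40:
        P=X[l==i];print(c[i].round(),s[i,4],"max z",np.nanpercentile(P[:,2],98).round(3),"x",np.nanpercentile(P[:,0],[2,98]).round(3),"y",np.nanpercentile(P[:,1],[2,98]).round(3))
E
```

```text
label [ 0.62854929 -0.14656938  0.08994561] 0.0003476755007714253
pull [ 0.4876234  -0.1313296   0.09713559] 0.0005702601024831888
reel [0.45569402 0.1340183  0.01949582] 0.00015859099720448623
knobcoil [0.46394333 0.40374704 0.05405358] 0.0029643286337333917
bell [ 0.30658237 -0.299472    0.03077646] 0.0010015668128220425
cell [ 0.45965234 -0.5712543   0.02644567] 0.0016006702205543291
scanner [ 0.46974389 -0.41489681  0.05221556] 0.0025024173690000305
keytop [0.59250487 0.37630633 0.04834764] 0.001351795265585533
[478. 108.] 6823 max z 0.105 x [0.739 0.927] y [-0.628 -0.404]
[ 74. 117.] 10159 max z 0.123 x [0.734 0.93 ] y [0.346 0.712]
[335. 201.] 11441 max z 0.094 x [0.406 0.747] y [-0.25  -0.027]
[181. 160.] 859 max z 0.019 x [0.686 0.763] y [0.207 0.308]
[579. 199.] 5654 max z 0.081 x [0.493 0.696] y [-0.829 -0.674]
[463. 176.] 376 max z 0.029 x [0.657 0.682] y [-0.526 -0.429]
[422. 178.] 65 max z 0.022 x [0.661 0.669] y [-0.414 -0.332]
[129. 209.] 787 max z 0.068 x [0.546 0.63 ] y [0.346 0.409]
[445. 249.] 1533 max z 0.093 x [0.387 0.546] y [-0.447 -0.364]
[508. 255.] 469 max z 0.053 x [0.428 0.488] y [-0.586 -0.552]
[224. 260.] 803 max z 0.036 x [0.419 0.49 ] y [0.098 0.169]
[115. 258.] 397 max z 0.069 x [0.44  0.485] y [0.38  0.426]
[  7. 277.] 739 max z 0.066 x [0.341 0.462] y [0.644 0.68 ]
[575. 335.] 4507 max z 0.118 x [0.202 0.326] y [-0.772 -0.605]
[402. 319.] 467 max z 0.096 x [0.278 0.331] y [-0.328 -0.276]
[138. 333.] 963 max z 0.095 x [0.242 0.315] y [0.267 0.369]
```

```bash
python3 - <<'E'
from h import *
o,R,a=state();print(R.as_matrix().round(3),a)
print(R.inv().apply([-.06,.03,.07]))
go(.48,.36,.33,a+.46)
E
```

```text
[[-0.895  0.446 -0.001]
 [ 0.446  0.895 -0.001]
 [-0.    -0.002 -1.   ]] 1.108998091911178
[ 6.70756077e-02  1.05558274e-05 -7.00061622e-02]Traceback (most recent call last):
  File "<stdin>", line 4, in <module>
  File "h.py", line 36, in go
    print("move",R.inv().apply(p-o["tcp_pos"]).round(4),"turn",best[0][1].round(4),"alt",best[1][1].round(3)," tcp",o["tcp_pos"].round(4),"yaw",round(a,4),"q7",o["joints"][6].round(2),"t",o["clock"].round(1))
                                                                                                                                                                                            ^^^^^^^^^^^^^^^^
AttributeError: 'float' object has no attribute 'round'
```

The rows are not in the units I measure in: shifts go in shares of 0.8 m and turns go in shares of 180 degrees. I convert before sending: -0.22 m is -0.275, -0.07 m is -0.0875, -0.46 rad is -0.1464.

```bash
sed -i 's/o\["joints"\]\[6\].round(2)/round(float(o["joints"][6]),2)/;s/o\["clock"\].round(1)/round(float(o["clock"]),1)/' h.py
python3 -m pendant '[{"x":-0.0625,"y":-0.0313,"z":-0.0125,"az":-0.0318},{"x":-0.125,"y":-0.0625,"z":-0.025,"az":-0.0637},{"x":-0.175,"y":-0.0875,"z":-0.0338,"az":-0.0955},{"x":-0.225,"y":-0.1125,"z":-0.0338,"az":-0.1273},{"x":-0.275,"y":-0.1375,"z":-0.0338,"az":-0.1464}]'
python3 -m pendant '[{"x":-0.0688},{"x":-0.0688},{"x":-0.0688}]'
python3 - <<'E'
from h import *
go(.48,.36,.33,np.pi/2)
snap("wrist","w1")
E
```

```text
clock: 0.6
tcp_pos: [0.4498, 0.4058, 0.3311]
orientation: [-0.002, 3.141, 0.0]
contact_force: [1.2, 0.4, 0.3]
grip_width: 0.0853
gripper_force: 0.0
clock: 0.9
tcp_pos: [0.505, 0.4068, 0.3301]
orientation: [-0.008, -3.141, 0.001]
contact_force: [-0.4, 0.9, 0.4]
grip_width: 0.0854
gripper_force: 0.0
move [ 0.0248 -0.0469  0.0002] turn [-0.0008 -0.0004 -0.0048] alt [-1.000e-03  1.000e-03  3.137e+00]  tcp [0.505  0.4068 0.3301] yaw 1.566 q7 0.8 t 0.9
```

View pics/w1.png

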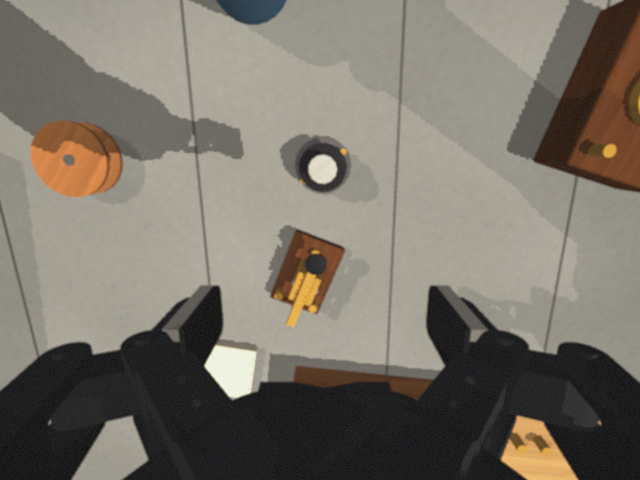

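To row units: 0.05 m is 0.0625, -0.045 m is -0.0563.

```bash

python3 -m pendant '[{"x":0.0625,"y":-0.0563},{"x":0.0625,"y":-0.0563},{"x":0.0625,"y":-0.0563},{"x":0.0625,"y":-0.0563}]'
python3 - <<'E'
from h import *
snap("wrist","w2")
obs={}
for t in("w1","w2"):
    c,im,X=load(t); hsv=cv2.cvtColor(im,cv2.COLOR_BGR2HSV); Z=X[...,2]
    reg=(X[...,0]>.40)&(X[...,0]<.52)&(X[...,1]>.34)&(X[...,1]<.46)
    m=((hsv[...,2]>170)&(hsv[...,1]<60)&(Z>.045)&reg).astype(np.uint8)
    k=max(cv2.findContours(m,0,2)[0],key=cv2.contourArea);e=cv2.minEnclosingCircle(k)
    reg=(X[...,0]>.52)&(X[...,0]<.66)&(X[...,1]>.30)&(X[...,1]<.45)
    kb=((hsv[...,1]>90)&reg&((hsv[...,0]<20)|(hsv[...,0]>170))&(hsv[...,2]>35)|(reg&(Z>.02))).astype(np.uint8)
    kb=cv2.morphologyEx(kb,cv2.MORPH_OPEN,np.ones((3,3)));kk=max(cv2.findContours(kb,0,2)[0],key=cv2.contourArea)
    base=(reg&(Z>.009)&(Z<.022));P=X[base];bp=cv2.minAreaRect(P[:,:2].astype(np.float32)*1000)
    knob=(reg&(hsv[...,2]<60)&(Z>.045));kc=np.argwhere(knob).mean(0)[::-1]
    lev=reg&(Z>.055)&(hsv[...,1]>100);L=X[lev];
    print(t,"coil",e,"z",np.nanmedian(Z[m>0]).round(4),plane(c,e[0],.066).round(4))
    print("keybase",bp,"basez",np.median(P[:,2]).round(4),"knob",kc,plane(c,kc,.066).round(4),"kz",np.nanmedian(Z[knob]).round(4))
    x0=L[:,:2].mean(0);u,s,vt=np.linalg.svd(L[:,:2]-x0,full_matrices=False);print("lever",x0.round(4),vt[0],np.degrees(np.arctan2(vt[0,1],vt[0,0])), L[:,2].max())
    fr=reg&(Z>.03)&(Z<.06)&(hsv[...,1]>100); F=X[fr]; print("frame",cv2.minAreaRect(F[:,:2].astype(np.float32)*1000),fr.sum())
    obs[t]=(c,e[0],kc)
    o=im[100:360,200:440] if t=="w1" else im; 
print("coil tri",tri(*[(o[0],o[1]) for o in obs.values()]),"knob tri",tri(*[(o[0],o[2]) for o in obs.values()]))
E
```

```text
clock: 1.35
tcp_pos: [0.4527, 0.3641, 0.3315]
orientation: [-0.001, 3.141, 0.002]
contact_force: [0.2, -0.0, 0.4]
grip_width: 0.0858
gripper_force: 0.0
w1 coil ((322.341064453125, 168.89735412597656), 14.149530410766602) z 0.0661 [0.462  0.4053 0.066 ]
keybase ((590.873779296875, 385.06903076171875), (64.15739440917969, 92.46141052246094), 67.82447814941406) basez 0.014 knob [315.19933555 263.75415282] [0.5591 0.3972 0.066 ] kz 0.0665
lever [0.5942 0.3832] [ 0.92684601 -0.3754417 ] -22.05161497162439 0.0674050625074174
frame ((601.1656494140625, 381.39093017578125), (28.53792381286621, 56.47019958496094), 68.24866485595703) 535
w2 coil ((363.97369384765625, 220.9736785888672), 13.45180892944336) z 0.0661 [0.4618 0.4049 0.066 ]
keybase ((590.447509765625, 385.1888427734375), (64.38709259033203, 91.96619415283203), 67.87019348144531) basez 0.0139 knob [353.81362007 308.42293907] [0.5589 0.3969 0.066 ] kz 0.0664
lever [0.5942 0.3825] [ 0.92891812 -0.37028519] -21.733206453833542 0.067667922035592
frame ((599.9429321289062, 382.0727233886719), (28.07465362548828, 58.834312438964844), 68.28904724121094) 603
coil tri (array([0.46219447, 0.40521855, 0.06403287]), np.float64(6.133669593436471e-05)) knob tri (array([0.5599253 , 0.39709518, 0.06392984]), np.float64(4.5963777980764195e-05))
```

View pics/w2.png

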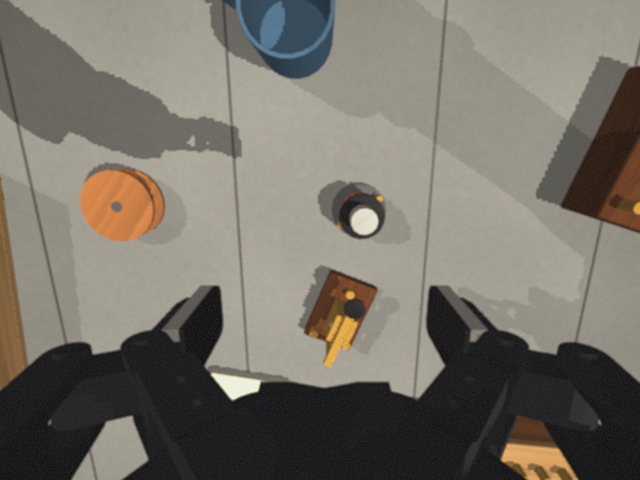

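To row units: -0.23 m is -0.2875, -0.05 m is -0.0625.

```bash

python3 -m pendant '[{"x":-0.0188,"y":-0.0625,"z":-0.0063},{"x":-0.0375,"y":-0.125,"z":-0.0125},{"x":-0.0563,"y":-0.1875,"z":-0.0188},{"x":-0.075,"y":-0.25,"z":-0.025},{"x":-0.0875,"y":-0.2875,"z":-0.0313}]' >/dev/null
python3 -m pendant '[{"x":-0.0188,"y":-0.0625,"z":-0.0063},{"x":-0.0375,"y":-0.125,"z":-0.0125},{"x":-0.0563,"y":-0.1875,"z":-0.0188},{"x":-0.075,"y":-0.25,"z":-0.025},{"x":-0.0875,"y":-0.2875,"z":-0.0313}]' >/dev/null
python3 -m pendant '[{"y":-0.0375},{"y":-0.0375},{"y":-0.0375}]'
python3 - <<'E'
from h import *
snap("wrist","w3")
E
python3 -m pendant '[{"x":0.0375,"y":-0.05},{"x":0.0375,"y":-0.05},{"x":0.0375,"y":-0.05},{"x":0.0375,"y":-0.05}]'
python3 - <<'E'
from h import *
snap("wrist","w4")
E
```

```text
clock: 2.7
tcp_pos: [0.5935, -0.1275, 0.3807]
orientation: [0.004, 3.141, -0.0]
contact_force: [-0.0, -0.2, -0.4]
grip_width: 0.0855
gripper_force: 0.0
clock: 3.15
tcp_pos: [0.5635, -0.1653, 0.3809]
orientation: [-0.002, 3.141, 0.001]
contact_force: [-0.0, 0.3, -0.2]
grip_width: 0.0852
gripper_force: 0.0
```

View pics/w3.png

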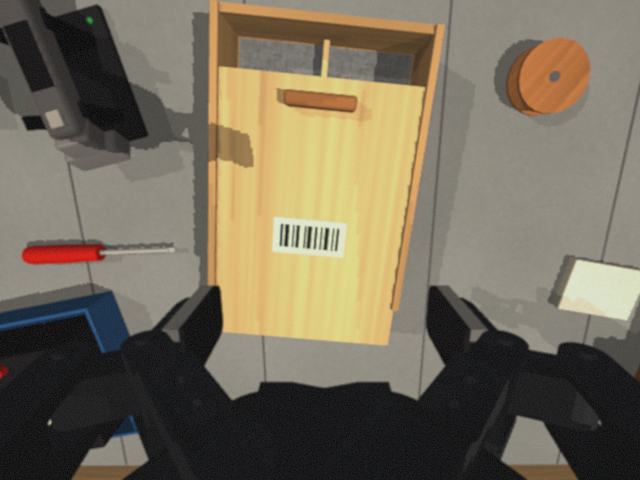

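```bash
python3 - <<'E'
from h import *
A={}
for t in("w3","w4"):
    c,im,X=load(t); hsv=cv2.cvtColor(im,cv2.COLOR_BGR2HSV); Z=X[...,2]
    reg=(X[...,0]>.36)&(X[...,0]<.80)&(X[...,1]>-.29)&(X[...,1]<.01)
    lab=((hsv[...,1]<45)&(hsv[...,2]>150)&reg&(Z>.075)).astype(np.uint8)
    lab=cv2.morphologyEx(lab,cv2.MORPH_CLOSE,np.ones((9,9)))
    k=max(cv2.findContours(lab,0,2)[0],key=cv2.contourArea);rc=cv2.minAreaRect(k)
    P=np.array([plane(c,p,.087)[:2] for p in k[:,0]])*1000; rl=cv2.minAreaRect(P.astype(np.float32))
    pl=(reg&(Z>.1005)&(Z<.115)).astype(np.uint8)
    kp=max(cv2.findContours(pl,0,2)[0],key=cv2.contourArea);rp=cv2.minAreaRect(kp)
    Q=X[cv2.drawContours(pl*0,[kp],-1,1,-1)>0];print("pulltop z",np.nanpercentile(Q[:,2],[50,95]))
    Q=Q[Q[:,2]>.104]; rpl=cv2.minAreaRect(Q[:,:2].astype(np.float32)*1000)
    print(t,"label",rl,"lab z",np.nanmedian(Z[lab>0]).round(4),"pull",rpl)
    # case body (incl. walls) outline: end wall and side walls' outer edges by height band
    b=reg&(Z>.083)&(Z<.095)
    # outer edges: per x slice the extreme y
    E=[]
    for x in np.arange(.44,.66,.01):
        s=b&(abs(X[...,0]-x)<.004)&(Z>.086)
        if s.sum()>5: E.append((x,*np.nanpercentile(X[...,1][s],[0.5,99.5])))
    E=np.array(E);
    for j in(1,2):
        f=np.polyfit(E[:,0],E[:,j],1);res=abs(np.polyval(f,E[:,0])-E[:,j]);ok=res<.004;f=np.polyfit(E[ok,0],E[ok,j],1);print("edge",j,"angle",np.degrees(np.arctan(f[0])).round(2),"y@.55",np.polyval(f,.55).round(4),ok.sum())
    N=[]
    for y in np.arange(-.22,-.06,.01):
        s=b&(abs(X[...,1]-y)<.004)
        if s.sum()>3: N.append((y,np.nanpercentile(X[...,0][s],1)))
    N=np.array(N);f=np.polyfit(N[:,0],N[:,1],1);print("near",np.degrees(np.arctan(f[0])),"x@-.13",np.polyval(f,-.13),len(N))
    A[t]=(c,rc[0],rp[0])
print("label tri",tri(*[(a[0],a[1]) for a in A.values()]),"pull",tri(*[(a[0],a[2]) for a in A.values()]))
E
```

```text
pulltop z [0.10782615 0.10922945]
w3 label ((626.9403076171875, -144.3894500732422), (79.0140151977539, 39.24897384643555), 84.53990936279297) lab z 0.0869 pull ((486.6610412597656, -130.54055786132812), (69.69940948486328, 14.143837928771973), 84.44064331054688)
edge 1 angle -5.4 y@.55 -0.2474 23
edge 2 angle -5.64 y@.55 -0.0261 23
near 5.50735813887189 x@-.13 0.4086622041243895 16
pulltop z [0.10782885 0.10922678]
w4 label ((626.9473876953125, -144.44691467285156), (79.32044219970703, 39.47106170654297), 84.67974853515625) lab z 0.0869 pull ((486.64263916015625, -130.56204223632812), (69.94683837890625, 13.971144676208496), 84.47142791748047)
edge 1 angle -5.43 y@.55 -0.2474 23
edge 2 angle -5.64 y@.55 -0.0262 22
near 5.535223062680139 x@-.13 0.4086799105366609 16
label tri (array([ 0.62586892, -0.14445476,  0.08958116]), np.float64(8.368319840004622e-05)) pull (array([ 0.48664019, -0.13062773,  0.10408731]), np.float64(0.00010896243073814664))
```

```bash
cat >> h.py <<'E'
CY=-0.0965;C0=np.array([.5587,-.1377]);ex=np.array([np.cos(CY),np.sin(CY)]);ey=np.array([-ex[1],ex[0]])
def case(x,y): return C0+x*ex+y*ey
def goc(x,y,z,yaw=np.pi/2+CY): p=case(x,y); go(p[0],p[1],z,yaw)
def incase(p): d=np.array(p[:2])-C0; return d@ex,d@ey
E
python3 -c "
from h import *
goc(-.105,0,.25)"
```

```text
move [0.1093 0.0378 0.1308] turn [0.0008 0.0002 0.0979] alt [-0.000e+00  1.000e-03 -3.044e+00]  tcp [ 0.5635 -0.1653  0.3808] yaw 1.5722 q7 1.84 t 3.2
```

To row units: 0.131 m is 0.1638, 0.109 m is 0.1363, 0.0975 rad is 0.031.

```bash

python3 -m pendant '[{"x":0.0375,"y":0.0125,"z":0.0438,"az":0.0095},{"x":0.075,"y":0.025,"z":0.0875,"az":0.0191},{"x":0.1125,"y":0.0375,"z":0.1313,"az":0.031},{"x":0.1363,"y":0.0473,"z":0.1638,"az":0.031},{"x":0.1363,"y":0.0473,"z":0.1638,"az":0.031}]' 0 20
python3 -m pendant '[{"z":0.0375},{"z":0.0688},{"z":0.0813},{"z":0.085},{"z":0.085}]'
python3 -m pendant '[{"z":0.0075},{"z":0.0125},{"z":0.0125},{"z":0.0125}]'
python3 - <<'E'
from h import *
goc(.117-.018,0,.17)
E
```

```text
clock: 3.7
tcp_pos: [0.4497, -0.1269, 0.2465]
orientation: [-0.151, -3.129, -0.002]
contact_force: [0.3, 0.5, -0.1]
grip_width: 0.0127
gripper_force: 0.0
clock: 4.2
tcp_pos: [0.4546, -0.1293, 0.1824]
orientation: [0.155, 3.137, -0.0]
contact_force: [0.6, -0.4, 0.2]
grip_width: 0.0
gripper_force: 0.0
clock: 4.6
tcp_pos: [0.4538, -0.1294, 0.172]
orientation: [0.156, 3.138, 0.0]
contact_force: [1.1, -0.5, -0.6]
grip_width: 0.0002
gripper_force: 0.0
move [-0.2042  0.0025  0.002 ] turn [ 0.      0.0001 -0.0029] alt [ 0.    -0.     3.139]  tcp [ 0.4538 -0.1294  0.172 ] yaw 1.4714 q7 1.76 t 4.6
```

To row units: -0.08 m is -0.1, -0.02 m is -0.025.

```bash

python3 -m pendant '[{"x":-0.0125,"y":0.0025,"z":0.0025},{"x":-0.025,"y":0.0025,"z":0.0038},{"x":-0.05,"y":0.0025,"z":0.0038},{"x":-0.075,"y":0.0025,"z":0.0038},{"x":-0.1,"y":0.0025,"z":0.0038}]'
python3 -m pendant '[{"x":-0.025},{"x":-0.05},{"x":-0.075},{"x":-0.1},{"x":-0.1125}]'
python3 -m pendant '[{"x":-0.0125},{"x":-0.025},{"x":-0.0375},{"x":-0.0438},{"x":-0.0438}]'
python3 - <<'E'
from h import *
goc(.117-.018,0,.17)
E
```

```text
clock: 5.1
tcp_pos: [0.5339, -0.135, 0.1684]
orientation: [-0.155, -3.135, -0.001]
contact_force: [-3.9, 1.6, 3.0]
grip_width: -0.0001
gripper_force: 1.8
clock: 5.6
tcp_pos: [0.6246, -0.1437, 0.1684]
orientation: [-0.154, -3.137, -0.001]
contact_force: [-2.6, 1.0, 1.9]
grip_width: -0.0001
gripper_force: 1.5
clock: 6.1
tcp_pos: [0.657, -0.1473, 0.1684]
orientation: [-0.156, -3.134, -0.001]
contact_force: [-5.9, 3.0, 2.8]
grip_width: 0.0002
gripper_force: 3.1
move [-0.0002  0.0001 -0.0016] turn [ 0.0008 -0.0038 -0.0027] alt [-6.000e-03 -1.000e-03  3.139e+00]  tcp [ 0.657  -0.1473  0.1684] yaw 1.4716 q7 1.76 t 6.1
```

Push gently on until the stop shows in the force.

To row units: -0.003 m is -0.0038.

```bash

python3 -m pendant '[{"x":-0.0038},{"x":-0.0038},{"x":-0.0038}]'
python3 -m pendant '[{"x":-0.0038},{"x":-0.0038},{"x":-0.0038}]'
```

```text
clock: 6.4
tcp_pos: [0.6574, -0.1474, 0.1683]
orientation: [-0.156, -3.129, -0.003]
contact_force: [-13.4, 4.4, 7.9]
grip_width: -0.0002
gripper_force: 7.4
clock: 6.7
tcp_pos: [0.6579, -0.1476, 0.1683]
orientation: [-0.156, -3.123, -0.005]
contact_force: [-24.5, 6.3, 16.2]
grip_width: 0.0
gripper_force: 12.2
```

```bash

python3 -m pendant '[{"x":0.025},{"x":0.05},{"x":0.05,"z":-0.0625},{"x":0.05,"z":-0.125},{"x":0.05,"z":-0.1875}]' 0.06
python3 -m pendant '[{"z":-0.0625},{"z":-0.0625},{"z":-0.0625}]'
python3 - <<'E'
from h import *
c,im,X=snap("wrist","w5")
Z=X[...,2]
Q=X[(Z>.103)&(Z<.115)&(X[...,0]>.6)&(abs(X[...,1]+.14)<.06)]
if len(Q)>20: print("pull",incase(Q[:,:2].mean(0)),len(Q))
for n,x,y in((1,-.086,.053),(2,-.086,-.053),(3,.032,.053),(4,.032,-.053)):
    p=case(x,y);m=(abs(X[...,0]-p[0])<.03)&(abs(X[...,1]-p[1])<.03);print("bay",n,p.round(4),np.nanmedian(Z[m]).round(4),m.sum())
# dividers in case coordinates
d=X[(Z>.025)&(Z<.034)];q=(d[:,:2]-C0);u=np.c_[q@ex,q@ey];a=u[(abs(u[:,1])<.02)&(abs(u[:,0]+.08)<.04)];b=u[(abs(u[:,0]+.027)<.02)&(abs(abs(u[:,1])-.06)<.03)]
print("long divider y",np.median(a[:,1]),"cross divider x",np.median(b[:,0]),len(a),len(b))
go(.4622,.4052,.3,np.pi/2)
E
```

```text
clock: 7.2
tcp_pos: [0.6244, -0.1453, 0.3214]
orientation: [0.157, 3.135, -0.002]
contact_force: [0.4, -0.3, -0.3]
grip_width: 0.06
gripper_force: 0.0
clock: 7.5
tcp_pos: [0.6251, -0.1453, 0.3712]
orientation: [0.157, 3.132, -0.001]
contact_force: [0.3, -0.1, -1.2]
grip_width: 0.0598
gripper_force: 0.0
pull (np.float64(0.11384099407771367), np.float64(0.0004470339099451222)) 869
bay 1 [ 0.4782 -0.0767] 0.009 2939
bay 2 [ 0.468  -0.1822] 0.0089 2928
bay 3 [ 0.5957 -0.088 ] 0.371 19494
bay 4 [ 0.5854 -0.1935] 0.3757 22645
long divider y 0.0002902579772726758 cross divider x -0.02908079244038413 399 623
move [0.2163 0.5312 0.0686] turn [-0.0005  0.0017 -0.0999] alt [3.000e-03 1.000e-03 3.042e+00]  tcp [ 0.6243 -0.1449  0.3692] yaw 1.4709 q7 1.71 t 7.5
```

View pics/w5.png

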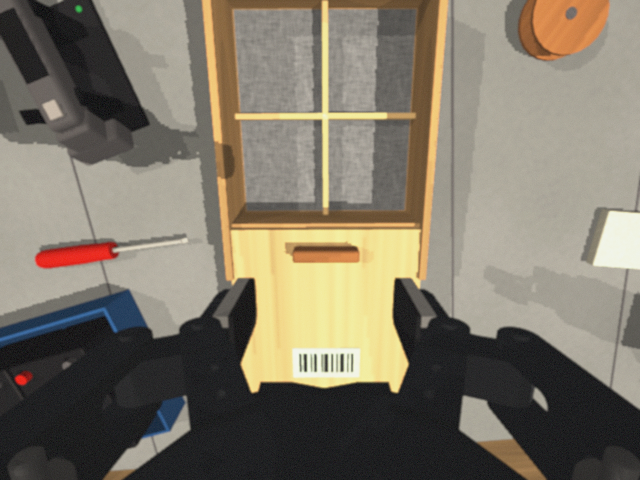

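To row units: 0.23 m is 0.2875, 0.184 m is 0.23, -0.05 rad is -0.0159.

```bash

python3 -m pendant '[{"x":0.0238,"y":0.0575,"z":0.0063,"az":-0.0032},{"x":0.0475,"y":0.115,"z":0.0125,"az":-0.0064},{"x":0.0713,"y":0.1725,"z":0.0188,"az":-0.0095},{"x":0.095,"y":0.23,"z":0.025,"az":-0.0127},{"x":0.1188,"y":0.2875,"z":0.0313,"az":-0.0159}]' >/dev/null
python3 -m pendant '[{"x":0.0238,"y":0.0575,"z":0.0063,"az":-0.0032},{"x":0.0475,"y":0.115,"z":0.0125,"az":-0.0064},{"x":0.0713,"y":0.1725,"z":0.0188,"az":-0.0095},{"x":0.095,"y":0.23,"z":0.025,"az":-0.0127},{"x":0.1188,"y":0.2875,"z":0.0313,"az":-0.0159}]' >/dev/null
python3 -m pendant '[{"x":0.0375,"y":0.05,"z":0.0125},{"x":0.0438,"y":0.075,"z":0.025},{"x":0.0438,"y":0.075,"z":0.025},{"x":0.0438,"y":0.075,"z":0.025}]'
cat >> h.py <<'E'
def coil(tag,near=(.462,.405)):
    c,im,X=snap("wrist",tag); hsv=cv2.cvtColor(im,cv2.COLOR_BGR2HSV); Z=X[...,2]
    m=((hsv[...,2]>140)&(hsv[...,1]<70)&(Z>.058)&(Z<.072)).astype(np.uint8)
    for k in cv2.findContours(m,0,2)[0]:
        if cv2.contourArea(k)>150: e=cv2.minEnclosingCircle(k);print("coil?",e,cv2.contourArea(k),plane(c,e[0],.066).round(4))
def key(tag):
    c,im,X=snap("wrist",tag); hsv=cv2.cvtColor(im,cv2.COLOR_BGR2HSV); Z=X[...,2]
    P=X[(Z>.009)&(Z<.022)&(hsv[...,1]>90)&(X[...,1]>.3)&(X[...,0]<.68)&(X[...,1]<.48)]
    print("key",len(P),cv2.minAreaRect(P[:,:2].astype(np.float32)*1000))
E
python3 -c "
from h import *
coil('w6');go(.4622,.4052,.3)"
```

```text
clock: 8.95
tcp_pos: [0.4336, 0.3875, 0.2972]
orientation: [0.002, -3.14, 0.004]
contact_force: [0.6, -0.7, -0.5]
grip_width: 0.0601
gripper_force: 0.0
coil? ((343.6458435058594, 249.0), 14.718292236328125) 619.0 [0.4611 0.4052 0.066 ]
move [-0.0277  0.0185 -0.0022] turn [-0.002  -0.0006 -0.    ] alt [-1.000e-03  3.000e-03  3.142e+00]  tcp [0.4344 0.3867 0.2979] yaw 1.57 q7 0.74 t 9.0
```

To row units: 0.13 m is 0.1625, 0.06 m is 0.075.

```bash

python3 -m pendant '[{"x":-0.0344,"y":0.0231,"z":0.025},{"x":-0.0344,"y":0.0231,"z":0.075},{"x":-0.0344,"y":0.0231,"z":0.125},{"x":-0.0344,"y":0.0231,"z":0.1625},{"x":-0.0344,"y":0.0231,"z":0.1625}]'
python3 -c "
from h import *
coil('w7');go(.4617,.4052,.118)"
```

```text
clock: 9.5
tcp_pos: [0.4606, 0.4029, 0.1648]
orientation: [-0.003, -3.136, 0.01]
contact_force: [0.1, -1.6, 0.2]
grip_width: 0.0599
gripper_force: 0.0
coil? ((329.3431396484375, 275.0), 25.831754684448242) 1810.5 [0.4611 0.4051 0.066 ]
move [-0.0002  0.0011  0.0495] turn [-0.0035 -0.0023 -0.    ] alt [-0.004  0.006  3.142]  tcp [0.4617 0.4043 0.1675] yaw 1.569 q7 0.76 t 9.6
```

To row units: 0.048 m is 0.06, 0.04 m is 0.05.

```bash

python3 -m pendant '[{"y":0.0006,"z":0.0313},{"y":0.0006,"z":0.05},{"y":0.0006,"z":0.06},{"y":0.0006,"z":0.06},{"y":0.0006,"z":0.06}]'
python3 -m pendant '[{},{},{},{},{}]' 0.0 35
python3 -m pendant '[{},{},{}]'
```

```text
clock: 10.05
tcp_pos: [0.4618, 0.4074, 0.1218]
orientation: [-0.001, 3.141, 0.001]
contact_force: [-0.2, 0.2, 0.3]
grip_width: 0.0603
gripper_force: 0.0
clock: 10.55
tcp_pos: [0.4618, 0.4067, 0.1217]
orientation: [-0.0, 3.141, -0.0]
contact_force: [-0.6, -4.3, 5.2]
grip_width: 0.0267
gripper_force: 34.2
clock: 10.85
tcp_pos: [0.4618, 0.4067, 0.1217]
orientation: [-0.0, 3.141, -0.0]
contact_force: [-0.3, -3.3, 5.6]
grip_width: 0.0266
gripper_force: 34.2
```

To row units: -0.16 m is -0.2, -0.09 m is -0.1125.

```bash

python3 -m pendant '[{"z":-0.025},{"z":-0.0625},{"z":-0.1125},{"z":-0.1625},{"z":-0.2}]' - 50
python3 -c "
from h import *
c,im,X=snap('wrist','w8');cv2.imwrite('pics/w8c.png',im)
goc(-.087,.053,.28)"
```

```text
clock: 11.35
tcp_pos: [0.4612, 0.4073, 0.2829]
orientation: [-0.001, 3.141, 0.002]
contact_force: [0.6, 0.4, -4.4]
grip_width: 0.0263
gripper_force: 49.7
move [-0.0142 -0.4853  0.0049] turn [0.0066 0.0052 0.0971] alt [-0.008  0.01  -3.044]  tcp [0.4627 0.4087 0.2879] yaw 1.5714 q7 0.76 t 11.4
```

View pics/w8.png

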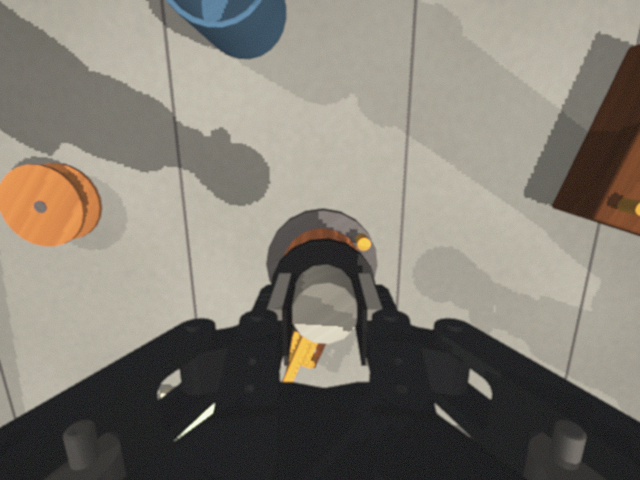

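To row units: -0.21 m is -0.2625, -0.165 m is -0.2063, 0.04 rad is 0.0127.

```bash

python3 -m pendant '[{"x":-0.0025,"y":-0.0375},{"x":-0.005,"y":-0.0938,"az":0.0032},{"x":-0.0075,"y":-0.15,"az":0.0064},{"x":-0.01,"y":-0.2063,"az":0.0095},{"x":-0.0125,"y":-0.2625,"az":0.0127}]' >/dev/null
python3 -m pendant '[{"x":-0.0025,"y":-0.0563,"az":0.0032},{"x":-0.005,"y":-0.1125,"az":0.0064},{"x":-0.0075,"y":-0.1688,"az":0.0095},{"x":-0.01,"y":-0.225,"az":0.0127},{"x":-0.01,"y":-0.275,"az":0.0159}]' >/dev/null
python3 -m pendant '[{"y":-0.0375},{"y":-0.0625},{"y":-0.0625},{"y":-0.0625}]'
python3 -c "
from h import *
goc(-.087,.053,.1297)"
```

```text
clock: 12.8
tcp_pos: [0.4659, -0.0726, 0.2803]
orientation: [-0.142, -3.137, -0.001]
contact_force: [-0.2, 0.5, -3.5]
grip_width: 0.0263
gripper_force: 50.0
move [-0.0118 -0.0029  0.1506] turn [ 0.0003 -0.001   0.0064] alt [ 2.000e-03  1.000e-03 -3.135e+00]  tcp [ 0.4659 -0.0726  0.2803] yaw 1.4806 q7 1.57 t 12.8
```

To row units: 0.11 m is 0.1375, 0.09 m is 0.1125, 0.006 rad is 0.0019.

```bash

python3 -m pendant '[{"x":-0.0148,"y":-0.0038,"z":0.0125,"az":0.0019},{"x":-0.0148,"y":-0.0038,"z":0.0375,"az":0.0019},{"x":-0.0148,"y":-0.0038,"z":0.075,"az":0.0019},{"x":-0.0148,"y":-0.0038,"z":0.1125,"az":0.0019},{"x":-0.0148,"y":-0.0038,"z":0.1375,"az":0.0019}]'
python3 -m pendant '[{"z":0.0188},{"z":0.0313},{"z":0.04},{"z":0.045},{"z":0.045}]'
python3 -c "
from h import *
goc(-.087,.053,.1297)"
```

```text
clock: 13.3
tcp_pos: [0.4772, -0.0749, 0.1688]
orientation: [-0.145, -3.136, -0.001]
contact_force: [1.1, -0.4, -3.9]
grip_width: 0.0264
gripper_force: 50.0
clock: 13.8
tcp_pos: [0.4779, -0.0766, 0.1348]
orientation: [-0.149, -3.138, -0.0]
contact_force: [-0.6, -0.5, -4.8]
grip_width: 0.0263
gripper_force: 50.0
move [ 0.0007 -0.0001  0.0051] turn [ 0.0001 -0.0001  0.0015] alt [ 0.    0.   -3.14]  tcp [ 0.4779 -0.0766  0.1348] yaw 1.4758 q7 1.67 t 13.8
```

To row units: 0.005 m is 0.0063, 0.004 m is 0.005.

```bash

python3 -m pendant '[{"z":0.0031},{"z":0.005},{"z":0.0063},{"z":0.0063},{"z":0.0063}]'
```

```text
clock: 14.3
tcp_pos: [0.4779, -0.0769, 0.13]
orientation: [0.15, 3.138, 0.0]
contact_force: [0.2, 0.1, -3.4]
grip_width: 0.0262
gripper_force: 50.0
```

To row units: 0.001 m is 0.0013.

```bash

python3 -m pendant '[{"z":0.0013},{"z":0.0013},{"z":0.0013}]' | grep contact
python3 -m pendant '[{"z":0.0013},{"z":0.0013},{"z":0.0013}]' | grep contact
```

```text
contact_force: [-1.4, -1.0, 4.7]
contact_force: [-5.3, -2.1, 16.2]
```

To row units: -0.001 m is -0.0013.

```bash

python3 -m pendant '[{"z":-0.0013},{"z":-0.0013},{"z":-0.0013}]' | grep contact
python3 -m pendant '[{},{},{},{},{}]' 0.05 20
python3 -m pendant '[{"z":-0.025},{"z":-0.0625},{"z":-0.125},{"z":-0.1875},{"z":-0.25}]'
python3 -c "
from h import *
snap('wrist','w9');go(.5906,.3851,.30,np.radians(67.85))"
```

```text
contact_force: [-3.2, -0.3, 9.1]
clock: 15.7
tcp_pos: [0.4779, -0.0768, 0.1288]
orientation: [-0.149, -3.138, -0.0]
contact_force: [0.1, 0.9, -0.1]
grip_width: 0.05
gripper_force: 0.0
clock: 16.2
tcp_pos: [0.4773, -0.077, 0.3308]
orientation: [-0.15, -3.138, 0.0]
contact_force: [1.6, 0.5, 0.8]
grip_width: 0.0501
gripper_force: 0.0
move [-0.0643  0.4711  0.0405] turn [0.0035 0.0119 0.2902] alt [-0.017  0.005 -2.851]  tcp [ 0.4808 -0.0776  0.3389] yaw 1.4744 q7 1.55 t 16.2
```

View pics/w9.png

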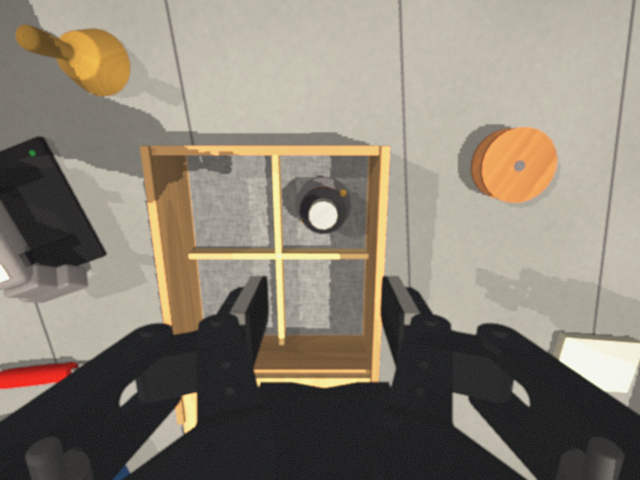

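To row units: 0.225 m is 0.2813, 0.18 m is 0.225, 0.145 rad is 0.0462.

```bash

python3 -m pendant '[{"x":-0.0075,"y":0.0563,"az":0.0095},{"x":-0.015,"y":0.1125,"az":0.0191},{"x":-0.0225,"y":0.1688,"az":0.0286},{"x":-0.03,"y":0.225,"az":0.0382},{"x":-0.0375,"y":0.2813,"az":0.0462}]' 0.06 >/dev/null
python3 -m pendant '[{"x":0.0313,"y":0.0563,"z":0.0125,"az":0.0095},{"x":0.025,"y":0.1125,"z":0.025,"az":0.0191},{"x":0.025,"y":0.1688,"z":0.0375,"az":0.0286},{"x":0.025,"y":0.225,"z":0.0375,"az":0.0382},{"x":0.025,"y":0.2625,"z":0.0375,"az":0.0462}]'
python3 -m pendant '[{"y":0.0125},{"y":0.0125}]' >/dev/null
python3 -c "
from h import *
snap('wrist','w10');key('w10');go(.5906,.3851,.20,np.radians(67.85))"
```

```text
clock: 17.25
tcp_pos: [0.559, 0.3568, 0.2978]
orientation: [-0.598, -3.083, -0.001]
contact_force: [0.4, -0.1, 0.5]
grip_width: 0.0601
gripper_force: 0.0
key 2763 ((590.613037109375, 384.50384521484375), (62.691036224365234, 90.97577667236328), 67.61932373046875)
move [-0.0156  0.0331  0.0986] turn [-0.0014  0.0003 -0.0001] alt [0.000e+00 2.000e-03 3.141e+00]  tcp [0.5637 0.3604 0.2986] yaw 1.1841 q7 0.58 t 17.6
```

View pics/w10.png

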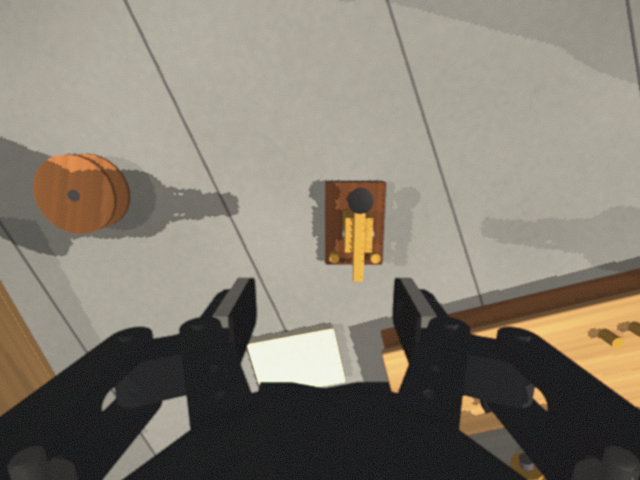

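To row units: 0.12 m is 0.15, 0.06 m is 0.075.

```bash

python3 -m pendant '[{"x":-0.0195,"y":0.0413,"z":0.0375},{"x":-0.0195,"y":0.0413,"z":0.075},{"x":-0.0195,"y":0.0413,"z":0.1233},{"x":-0.0195,"y":0.0413,"z":0.15},{"x":-0.0195,"y":0.0413,"z":0.15}]'
python3 -c "
from h import *
go(.5906,.3848,.098,np.radians(67.8))"
```

```text
clock: 18.05
tcp_pos: [0.5889, 0.3834, 0.1754]
orientation: [-0.604, -3.079, 0.009]
contact_force: [-1.2, 0.4, 0.9]
grip_width: 0.0598
gripper_force: 0.0
move [-0.0013  0.0024  0.0774] turn [-0.0067 -0.003  -0.0001] alt [-0.005  0.011  3.141]  tcp [0.5889 0.3834 0.1754] yaw 1.1833 q7 0.59 t 18.1
```

The rows are not in the units I measure in: shifts go in shares of 0.8 m and turns go in shares of 180 degrees. I convert before sending: 0.076 m is 0.095, 0.07 m is 0.0875.

```bash

python3 -m pendant '[{"y":0.0013,"z":0.0375},{"y":0.0013,"z":0.0688},{"y":0.0013,"z":0.0875},{"y":0.0013,"z":0.095},{"y":0.0013,"z":0.095}]'
python3 -c "
from h import *
go(.5906,.3848,.098,np.radians(67.8))"
python3 -m pendant '[{},{},{},{},{}]' 0.0 30
python3 -m pendant '[{},{},{}]' - 45
```

```text
clock: 18.55
tcp_pos: [0.591, 0.3875, 0.1034]
orientation: [0.602, 3.083, -0.0]
contact_force: [0.1, -0.4, -0.3]
grip_width: 0.0598
gripper_force: 0.0
move [-0.0006 -0.0026  0.0054] turn [-0.      0.0002  0.0016] alt [-0.   -0.   -3.14]  tcp [0.591  0.3875 0.1034] yaw 1.1849 q7 0.59 t 18.6
clock: 19.05
tcp_pos: [0.5912, 0.3876, 0.1044]
orientation: [0.602, 3.082, 0.001]
contact_force: [-2.8, -2.1, 6.7]
grip_width: 0.0254
gripper_force: 31.3
clock: 19.35
tcp_pos: [0.5913, 0.3877, 0.1045]
orientation: [0.602, 3.082, 0.001]
contact_force: [-2.0, -2.2, 5.9]
grip_width: 0.0251
gripper_force: 45.3
```

To row units: -0.17 m is -0.2125, -0.13 m is -0.1625.

```bash

python3 -m pendant '[{"z":-0.025},{"z":-0.0625},{"z":-0.1125},{"z":-0.1625},{"z":-0.2125}]'
python3 -c "
from h import *
key('w11');goc(.031,.053,.28)"
```

```text
clock: 19.85
tcp_pos: [0.5901, 0.3877, 0.2741]
orientation: [-0.601, -3.083, 0.001]
contact_force: [1.0, 0.2, -3.8]
grip_width: 0.0252
gripper_force: 45.1
key 0 ((0.0, 0.0), (0.0, 0.0), 0.0)
move [-0.1812 -0.4414 -0.0006] turn [ 0.0083  0.0064 -0.289 ] alt [ 0.009 -0.012  2.853]  tcp [0.5927 0.3892 0.2825] yaw 1.1853 q7 0.58 t 19.9
```

View pics/w11.png

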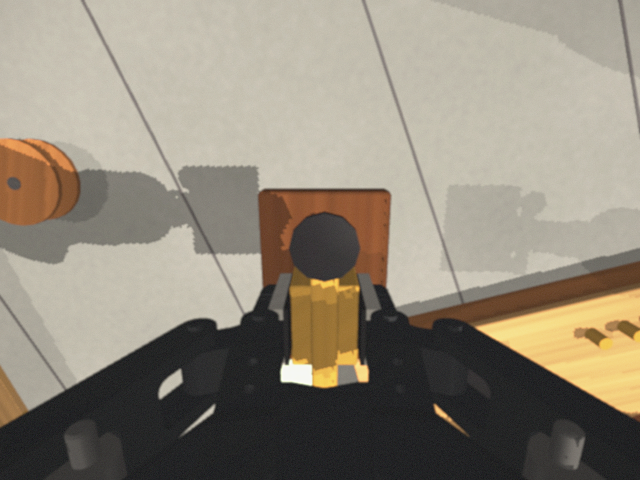

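To row units: -0.195 m is -0.2438, -0.161 m is -0.2013, -0.145 rad is -0.0462.

```bash

python3 -m pendant '[{"x":-0.015,"y":-0.0375,"az":-0.0064},{"x":-0.0375,"y":-0.0913,"az":-0.0159},{"x":-0.06,"y":-0.1463,"az":-0.0255},{"x":-0.0825,"y":-0.2013,"az":-0.035},{"x":-0.1,"y":-0.2438,"az":-0.0462}]'
python3 -c "
from h import *
goc(.031,.053,.28)"
```

```text
clock: 20.4
tcp_pos: [0.5911, 0.1733, 0.2726]
orientation: [-0.378, -3.118, 0.002]
contact_force: [1.1, -0.6, -3.1]
grip_width: 0.0249
gripper_force: 45.5
move [-0.066  -0.2528 -0.007 ] turn [-0.0015 -0.0002 -0.1449] alt [-0.000e+00  2.000e-03  2.997e+00]  tcp [0.5911 0.1733 0.2726] yaw 1.3294 q7 1.0 t 20.4
```

To row units: -0.225 m is -0.2813, -0.184 m is -0.23, -0.144 rad is -0.0458.

```bash

python3 -m pendant '[{"x":-0.015,"y":-0.0575,"az":-0.0095},{"x":-0.03,"y":-0.115,"az":-0.0191},{"x":-0.045,"y":-0.1725,"az":-0.0286},{"x":-0.06,"y":-0.23,"az":-0.0382},{"x":-0.075,"y":-0.2813,"az":-0.0458}]'
python3 -m pendant '[{"y":-0.0188},{"y":-0.0313},{"y":-0.0313},{"y":-0.0313}]'
python3 -c "
from h import *
goc(.031,.053,.16)"
```

```text
clock: 20.9
tcp_pos: [0.5954, -0.0583, 0.2727]
orientation: [-0.151, -3.138, 0.0]
contact_force: [0.9, -1.3, -2.9]
grip_width: 0.0252
gripper_force: 45.5
clock: 21.3
tcp_pos: [0.5939, -0.0784, 0.2727]
orientation: [-0.148, -3.138, -0.002]
contact_force: [0.0, 1.1, -4.0]
grip_width: 0.0255
gripper_force: 45.6
move [-0.0017 -0.0095  0.1127] turn [ 0.0012 -0.0004  0.0025] alt [ 1.000e-03  2.000e-03 -3.139e+00]  tcp [ 0.5939 -0.0784  0.2727] yaw 1.4768 q7 1.58 t 21.3
```

To row units: 0.1127 m is 0.1409, 0.09 m is 0.1125, 0.0025 rad is 0.0008.

```bash

python3 -m pendant '[{"x":-0.0019,"y":-0.0119,"az":0.0008},{"x":-0.0019,"y":-0.0119,"z":0.0375,"az":0.0008},{"x":-0.0019,"y":-0.0119,"z":0.075,"az":0.0008},{"x":-0.0019,"y":-0.0119,"z":0.1125,"az":0.0008},{"x":-0.0019,"y":-0.0119,"z":0.1409,"az":0.0008}]'
python3 -m pendant '[{"z":0.0188},{"z":0.035},{"z":0.045},{"z":0.05},{"z":0.05}]'
python3 -c "
from h import *
goc(.031,.053,.1125)"
```

```text
clock: 21.8
tcp_pos: [0.5941, -0.0891, 0.1584]
orientation: [-0.152, -3.137, -0.0]
contact_force: [0.3, 0.1, -3.8]
grip_width: 0.0253
gripper_force: 45.6
clock: 22.3
tcp_pos: [0.5946, -0.0901, 0.1203]
orientation: [0.155, 3.138, 0.0]
contact_force: [-0.5, -0.1, -4.4]
grip_width: 0.0254
gripper_force: 45.6
move [0.0002 0.0022 0.0078] turn [ 0.0001  0.0002 -0.0023] alt [ 0.    -0.     3.139]  tcp [ 0.5946 -0.0901  0.1203] yaw 1.472 q7 1.63 t 22.3
```

To row units: 0.0065 m is 0.0081, 0.005 m is 0.0063.

```bash

python3 -m pendant '[{"z":0.0038},{"z":0.0063},{"z":0.0081},{"z":0.0081},{"z":0.0081}]' | egrep 'tcp|contact'
python3 -m pendant '[{"z":0.0013},{"z":0.0013},{"z":0.0013}]' | egrep 'tcp|contact'
```

```text
tcp_pos: [0.5944, -0.0902, 0.1138]
contact_force: [0.2, 0.4, -4.5]
tcp_pos: [0.5944, -0.0901, 0.1127]
contact_force: [-0.0, -0.8, -4.0]
```

To row units: 0.001 m is 0.0013.

```bash

python3 -m pendant '[{"z":0.0013},{"z":0.0013},{"z":0.0013}]' | egrep 'tcp|contact'
python3 -m pendant '[{"z":0.0009},{"z":0.0009},{"z":0.0009}]' | egrep 'tcp|contact'
```

```text
tcp_pos: [0.5945, -0.0902, 0.1124]
contact_force: [-3.9, 1.0, 5.3]
tcp_pos: [0.5944, -0.0902, 0.1124]
contact_force: [-6.4, 1.3, 11.2]
```

To row units: -0.2 m is -0.25, -0.15 m is -0.1875.

```bash

python3 -m pendant '[{},{},{},{},{}]' 0.045 20
python3 -m pendant '[{"z":-0.025},{"z":-0.0625},{"z":-0.125},{"z":-0.1875},{"z":-0.25}]'
python3 -m pendant '[{"x":-0.0375,"z":-0.0375},{"x":-0.0625,"z":-0.0625},{"x":-0.0625,"z":-0.0625},{"x":-0.0625,"z":-0.0625}]' >/dev/null
python3 - <<'E'
from h import *
c,im,X=snap('wrist','w12')
Z=X[...,2];q=X[...,:2]-C0;u=np.stack([q@ex,q@ey],-1)
for n,x,y in((1,-.086,.053),(3,.032,.053)):
    m=(abs(u[...,0]-x)<.055)&(abs(u[...,1]-y)<.047)&(Z<.09)
    print(n,"maxz",np.nanpercentile(Z[m],99),len(Z[m]))
    if n==3:
        b=m&(Z>.018)&(Z<.027);print(cv2.minAreaRect(u[b].astype(np.float32)*1000))
goc(.17,0,.28)
E
```

```text
clock: 24.2
tcp_pos: [0.5948, -0.0925, 0.1114]
orientation: [0.158, 3.136, -0.004]
contact_force: [-1.0, -4.9, 2.7]
grip_width: 0.045
gripper_force: 0.0
clock: 24.7
tcp_pos: [0.5944, -0.0902, 0.313]
orientation: [0.155, 3.137, -0.0]
contact_force: [1.8, 0.4, -0.4]
grip_width: 0.045
gripper_force: 0.0
1 maxz 0.07512653480500932 8525
3 maxz 0.07777340347974715 8156
((36.47946548461914, 52.90922546386719), (99.42628479003906, 91.9011001586914), 0.03903716057538986)
move [-0.0903 -0.0503  0.0793] turn [-0.0001 -0.0023 -0.0025] alt [-0.004  0.     3.139]  tcp [ 0.6432 -0.0951  0.3595] yaw 1.4718 q7 1.59 t 25.1
```

View pics/w12.png

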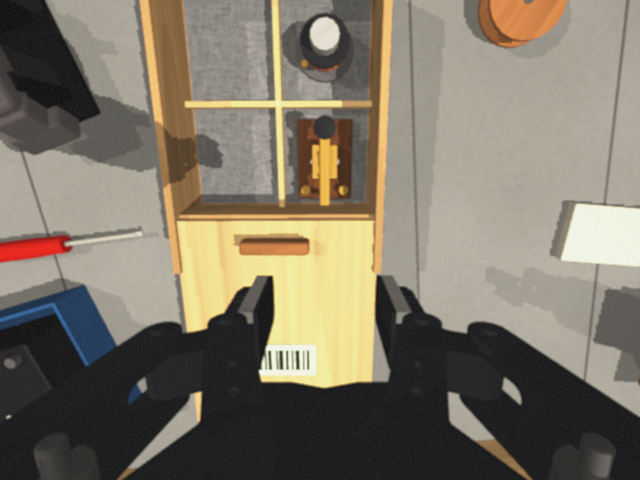

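```bash

python3 -m pendant '[{"x":-0.05,"y":-0.0313,"z":0.0375},{"x":-0.0875,"y":-0.0625,"z":0.075},{"x":-0.0875,"y":-0.0625,"z":0.1125},{"x":-0.0875,"y":-0.0625,"z":0.1375},{"x":-0.0875,"y":-0.0625,"z":0.1375}]' 0 20
python3 - <<'E'
from h import *
goc(.15,0,.1685)
T=camera_info("top");im,d=grab_frame("top");cv2.imwrite("pics/top1.png",im);X=cloud(T,d);Z=X[...,2]
m=((Z>.012)&(Z<.13)&(X[...,0]>.2)&(X[...,0]<.95)).astype(np.uint8)
n,l,s,c=cv2.connectedComponentsWithStats(m)
for i in range(1,n):
    if s[i,4]>40: print(c[i].round(),s[i,4],"x",np.nanpercentile(X[l==i][:,0],[2,98]).round(3),"y",np.nanpercentile(X[l==i][:,1],[2,98]).round(3))
E
```

```text
clock: 25.65
tcp_pos: [0.7057, -0.1514, 0.2451]
orientation: [-0.156, -3.128, -0.001]
contact_force: [-0.2, -0.1, 0.4]
grip_width: -0.0001
gripper_force: 0.0
move [-0.0032 -0.0006  0.0766] turn [ 0.0005 -0.0102 -0.0029] alt [-1.600e-02 -1.000e-03  3.139e+00]  tcp [ 0.7057 -0.1514  0.2451] yaw 1.4713 q7 1.7 t 25.6
[478. 108.] 6794 x [0.739 0.927] y [-0.628 -0.404]
[ 74. 117.] 10161 x [0.734 0.93 ] y [0.346 0.712]
[307.  89.] 524 x [0.792 0.946] y [-0.099 -0.057]
[367. 178.] 3784 x [0.401 0.911] y [-0.27  -0.112]
[181. 160.] 817 x [0.685 0.762] y [0.208 0.308]
[579. 199.] 5634 x [0.493 0.696] y [-0.828 -0.675]
[457. 177.] 448 x [0.657 0.682] y [-0.525 -0.338]
[445. 249.] 1501 x [0.387 0.546] y [-0.446 -0.363]
[508. 255.] 478 x [0.428 0.487] y [-0.586 -0.553]
[319. 255.] 76 x [0.448 0.486] y [-0.111 -0.091]
[  7. 278.] 742 x [0.341 0.462] y [0.644 0.68 ]
[575. 335.] 4505 x [0.202 0.326] y [-0.772 -0.605]
[402. 319.] 468 x [0.279 0.331] y [-0.329 -0.277]
[138. 333.] 959 x [0.242 0.315] y [0.267 0.369]
```

```bash

python3 -m pendant '[{"x":-0.0038,"y":-0.0006,"z":0.05},{"x":-0.0038,"y":-0.0006,"z":0.0813},{"x":-0.0038,"y":-0.0006,"z":0.0938},{"x":-0.0038,"y":-0.0006,"z":0.0944},{"x":-0.0038,"y":-0.0006,"z":0.0944}]'
python3 -m pendant '[{"x":0.0125},{"x":0.025},{"x":0.05},{"x":0.075},{"x":0.1}]'
python3 -m pendant '[{"x":0.025},{"x":0.05},{"x":0.075},{"x":0.1},{"x":0.125}]'
python3 -m pendant '[{"x":0.025},{"x":0.05},{"x":0.0688},{"x":0.075},{"x":0.075}]'
python3 -c "
from h import *
goc(-.1,0,.1685)"
```

```text
clock: 26.2
tcp_pos: [0.7126, -0.1527, 0.1775]
orientation: [0.155, 3.135, -0.0]
contact_force: [0.6, 0.7, 0.5]
grip_width: 0.0002
gripper_force: 0.0
clock: 26.7
tcp_pos: [0.6323, -0.1449, 0.1771]
orientation: [0.155, 3.133, -0.001]
contact_force: [2.7, -1.4, -0.8]
grip_width: -0.0001
gripper_force: 1.8
clock: 27.2
tcp_pos: [0.5328, -0.1353, 0.1771]
orientation: [0.155, 3.133, -0.001]
contact_force: [3.9, -1.8, 0.2]
grip_width: -0.0
gripper_force: 1.8
clock: 27.7
tcp_pos: [0.4724, -0.1289, 0.1762]
orientation: [0.156, 3.137, 0.0]
contact_force: [0.7, -0.1, -0.2]
grip_width: -0.0002
gripper_force: 0.0
move [ 0.0133 -0.0005  0.0077] turn [ 0.0003  0.0007 -0.0028] alt [ 1.000e-03 -0.000e+00  3.139e+00]  tcp [ 0.4724 -0.1289  0.1762] yaw 1.4715 q7 1.71 t 27.7
```

To row units: 0.012 m is 0.015, 0.009 m is 0.0113.

```bash

python3 -m pendant '[{"x":0.0063,"z":0.0025},{"x":0.0113,"z":0.005},{"x":0.015,"z":0.0075},{"x":0.015,"z":0.0075}]'
python3 -m pendant '[{"x":0.0038},{"x":0.0038},{"x":0.0038}]'
```

```text
clock: 28.1
tcp_pos: [0.4606, -0.1276, 0.1691]
orientation: [-0.155, -3.137, -0.0]
contact_force: [1.8, -0.7, -0.3]
grip_width: 0.0
gripper_force: 0.8
clock: 28.4
tcp_pos: [0.4585, -0.1273, 0.1694]
orientation: [0.155, 3.137, -0.0]
contact_force: [4.8, -0.3, -4.3]
grip_width: 0.0001
gripper_force: 2.6
```

To row units: 0.003 m is 0.0038.

```bash

python3 -m pendant '[{"x":0.0038},{"x":0.0038},{"x":0.0038}]'
python3 -m pendant '[{"x":0.0038},{"x":0.0038},{"x":0.0038}]'
python3 -c "
from h import *
goc(-.1,0,.1685)"
```

```text
clock: 28.7
tcp_pos: [0.4581, -0.1272, 0.17]
orientation: [0.154, 3.131, -0.001]
contact_force: [12.2, -1.0, -8.6]
grip_width: -0.0002
gripper_force: 5.9
clock: 29.0
tcp_pos: [0.4576, -0.1272, 0.1706]
orientation: [0.153, 3.125, -0.003]
contact_force: [18.5, -1.7, -12.3]
grip_width: -0.0002
gripper_force: 9.0
move [-0.0016 -0.0007  0.0022] turn [-0.001   0.0126 -0.0013] alt [2.00e-02 2.00e-03 3.14e+00]  tcp [ 0.4576 -0.1272  0.1706] yaw 1.4729 q7 1.71 t 29.0
```

To row units: -0.17 m is -0.2125, -0.13 m is -0.1625.

```bash

python3 -m pendant '[{"x":-0.025},{"x":-0.025,"z":-0.0375},{"x":-0.025,"z":-0.1},{"x":-0.05,"z":-0.1625},{"x":-0.075,"z":-0.2125}]'
python3 -m pendant '[{"x":-0.025,"y":-0.05},{"x":-0.025,"y":-0.1125},{"x":-0.025,"y":-0.1625},{"x":-0.025,"y":-0.225},{"x":-0.025,"y":-0.25}]' 0.06
python3 -c "
from h import *
snap('wrist','w13')"
python3 -m pendant '[{"x":-0.025,"y":-0.0625},{"x":-0.025,"y":-0.1},{"x":-0.025,"y":-0.1},{"x":-0.025,"y":-0.1},{"x":-0.025,"y":-0.1}]'
python3 -c "
from h import *
snap('wrist','w14');state();
for t in('w13','w14'):
    c,im,X=load(t);Z=X[...,2]
    q=X[...,:2]-C0;u=np.stack([q@ex,q@ey],-1)
    Q=u[(Z>.104)&(Z<.111)&(abs(u[...,0])<.2)&(abs(u[...,1])<.06)]
    if len(Q)>20:print('pull',cv2.minAreaRect(Q.astype(np.float32)*1000),len(Q))
"
```

```text
clock: 29.5
tcp_pos: [0.5103, -0.1328, 0.341]
orientation: [-0.156, -3.135, -0.001]
contact_force: [1.7, 0.5, -0.6]
grip_width: -0.0002
gripper_force: 0.0
clock: 30.0
tcp_pos: [0.5087, -0.3386, 0.3388]
orientation: [-0.165, -3.134, 0.002]
contact_force: [-0.4, 0.4, 0.2]
grip_width: 0.0599
gripper_force: 0.0
clock: 30.55
tcp_pos: [0.524, -0.4137, 0.3388]
orientation: [-0.153, -3.136, -0.003]
contact_force: [1.4, -0.5, -0.6]
grip_width: 0.0602
gripper_force: 0.0
pull ((-119.66313171386719, -0.2522468566894531), (70.923583984375, 13.736333847045898), 89.52853393554688) 1465
pull ((-119.826416015625, -25.29488754272461), (14.261119842529297, 21.568750381469727), 0.26706308126449585) 456
```

View pics/w14.png

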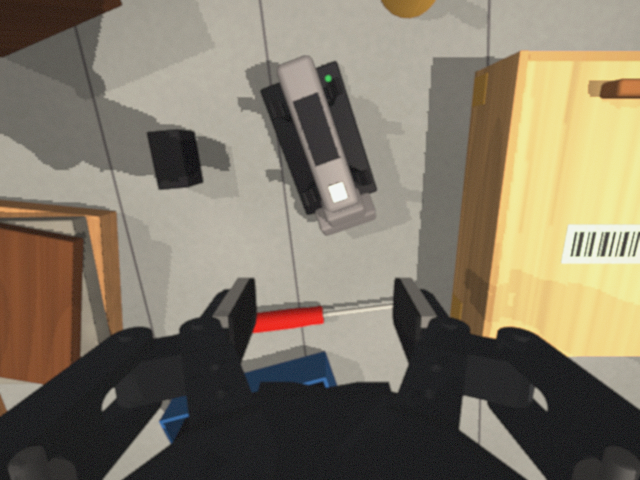

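```bash
python3 - <<'E'
from h import *
for t in('w13','w14'):
    c,im,X=load(t);Z=X[...,2];hsv=cv2.cvtColor(im,cv2.COLOR_BGR2HSV)
    reg=(X[...,0]>.33)&(X[...,0]<.60)&(X[...,1]>-.52)&(X[...,1]<-.33)
    g=reg&(Z>.084)&(Z<.094)
    g=cv2.morphologyEx((g&(hsv[...,2]>35)).astype(np.uint8),cv2.MORPH_OPEN,np.ones((3,3)))
    k=max(cv2.findContours(g,0,2)[0],key=cv2.contourArea);mk=cv2.drawContours(g*0,[k],-1,1,-1)>0
    P=X[mk&(Z>.084)&(Z<.094)];P2=P[:,:2]
    x0=np.median(P2,0);u,s,vt=np.linalg.svd(P2-P2.mean(0),full_matrices=False);d=vt[0]*np.sign(vt[0][0]);n=np.array([-d[1],d[0]])
    rr=cv2.minAreaRect(P2.astype(np.float32)*1000)
    print(t,"z",np.median(P[:,2]).round(4),"rect",rr,"pca",np.degrees(np.arctan2(d[1],d[0])))
    a=np.radians(rr[2]) ; dd=np.array([np.cos(a),np.sin(a)]); 
    if rr[1][1]>rr[1][0]: dd=np.array([-dd[1],dd[0]])
    dd*=np.sign(dd[0]); nn=np.array([-dd[1],dd[0]])
    al=P2@dd;ac=P2@nn; lo,hi=np.percentile(al,[.5,99.5]); print("along lo/hi",lo,hi,"len",hi-lo,"across",np.percentile(ac,[1,99]))
    o=dd*(lo+.088)+nn*np.mean(np.percentile(ac,[1,99])); print("origin est",o.round(4),"yaw",np.degrees(np.arctan2(dd[1],dd[0])).round(2))
    pl=reg&(Z>.005)&(Z<.014)&(hsv[...,2]<70);Q=X[pl][:,:2];
    if len(Q)>50: print("plate",cv2.minAreaRect(Q.astype(np.float32)*1000),len(Q))
    # width profile at several positions
    for f in np.arange(-.085,.09,.02):
        s=abs(al-(lo+.088)-f)<.004
        if s.sum()>3: print("  x",f.round(3),"mid",(np.mean(np.percentile(ac[s],[2,98]))-o@nn).round(4),"w",np.ptp(np.percentile(ac[s],[2,98])).round(4))
E
```

```text
w13 z 0.0883 rect ((451.4472961425781, -410.392578125), (138.37400817871094, 32.70552444458008), 13.906428337097168) pca 14.008806045659448
along lo/hi 0.2717408175094951 0.4073771209869858 len 0.13563630347749073 across [-0.52226351 -0.49119042]
origin est [ 0.471  -0.4054] yaw 13.91
plate ((454.506591796875, -410.4180603027344), (147.24525451660156, 88.5962905883789), 13.847490310668945) 3864
  x -0.085 mid 0.0002 w 0.0295
  x -0.065 mid 0.0 w 0.0302
  x -0.045 mid -0.0 w 0.03
  x -0.025 mid 0.0001 w 0.0304
  x -0.005 mid 0.0 w 0.0304
  x 0.015 mid 0.0 w 0.0302
  x 0.035 mid -0.0001 w 0.0301
w14 z 0.0883 rect ((451.50469970703125, -410.6357421875), (138.5326385498047, 33.16194534301758), 13.688971519470215) pca 13.946501279796397
along lo/hi 0.27386249869037016 0.4093296776068592 len 0.13546717891648902 across [-0.52159152 -0.49009515]
origin est [ 0.4713 -0.4058] yaw 13.69
plate ((454.930419921875, -411.0665283203125), (149.6241912841797, 88.4255142211914), 13.882072448730469) 3902
  x -0.085 mid -0.0002 w 0.0301
  x -0.065 mid -0.0003 w 0.0305
  x -0.045 mid 0.0 w 0.0309
  x -0.025 mid 0.0 w 0.0304
  x -0.005 mid 0.0 w 0.0311
  x 0.015 mid 0.0001 w 0.0307
  x 0.035 mid 0.0004 w 0.0304
```

```bash
python3 - <<'E'
from h import *
for t in('w13','w14'):
    c,im,X=load(t);Z=X[...,2];hsv=cv2.cvtColor(im,cv2.COLOR_BGR2HSV)
    reg=(X[...,0]>.5)&(X[...,0]<.7)&(X[...,1]>-.25)&(X[...,1]<-.05)
    lab=cv2.morphologyEx(((hsv[...,1]<45)&(hsv[...,2]>150)&reg&(Z>.075)).astype(np.uint8),cv2.MORPH_CLOSE,np.ones((9,9)))
    k=max(cv2.findContours(lab,0,2)[0],key=cv2.contourArea)
    print(t,cv2.minAreaRect(np.array([plane(c,p,.087)[:2] for p in k[:,0]]).astype(np.float32)*1000),np.median(Z[lab>0]))
a=np.radians(103.87);d=np.array([np.cos(a-np.pi/2),np.sin(a-np.pi/2)]);p=np.array([.469,-.4062])-.004*d;print(p)
go(p[0],p[1],.25,a)
E
```

```text
w13 ((579.8359985351562, -139.99346923828125), (80.48481750488281, 39.245849609375), 83.97581481933594) nan
w14 ((579.7557983398438, -140.70448303222656), (78.94873046875, 40.18184280395508), 84.32925415039062) nan
[ 0.46511663 -0.40715888]
move [0.0594 0.0004 0.0892] turn [ 0.0018 -0.0006 -0.339 ] alt [-1.000e-03 -3.000e-03  2.803e+00]  tcp [ 0.5243 -0.4135  0.3391] yaw 1.4738 q7 2.18 t 30.6
```

To row units: 0.0892 m is 0.1115, 0.07 m is 0.0875, -0.339 rad is -0.1079.

```bash

python3 -m pendant '[{"x":0.0375,"z":0.025,"az":-0.0318},{"x":0.0625,"z":0.05,"az":-0.0637},{"x":0.0743,"z":0.0875,"az":-0.0955},{"x":0.0743,"y":0.0005,"z":0.1115,"az":-0.1079},{"x":0.0743,"y":0.0005,"z":0.1115,"az":-0.1079}]'
python3 -c "
from h import *
go(.4651,-.4072,.18,np.radians(103.87))"
```

```text
clock: 31.1
tcp_pos: [0.4638, -0.4066, 0.2478]
orientation: [0.379, -3.115, -0.007]
contact_force: [-0.3, -0.0, 0.5]
grip_width: 0.0603
gripper_force: 0.0
move [-0.0013 -0.0012  0.0678] turn [ 0.0048 -0.003  -0.0001] alt [-0.005 -0.008  3.142]  tcp [ 0.4638 -0.4066  0.2478] yaw 1.8128 q7 2.55 t 31.1
```

```bash

python3 -m pendant '[{"z":0.0375},{"z":0.0688},{"z":0.0813},{"z":0.085},{"z":0.085}]'
python3 -c "
from h import *
snap('wrist','w15');go(.4651,-.4072,.129,np.radians(103.87))"
```

```text
clock: 31.6
tcp_pos: [0.4656, -0.4091, 0.1832]
orientation: [-0.376, 3.118, -0.001]
contact_force: [0.3, 0.1, -0.1]
grip_width: 0.06
gripper_force: 0.0
move [0.0001 0.0023 0.0546] turn [-0.0014  0.0013 -0.0018] alt [2.00e-03 2.00e-03 3.14e+00]  tcp [ 0.4657 -0.4093  0.1837] yaw 1.811 q7 2.57 t 31.6
```

View pics/w15.png

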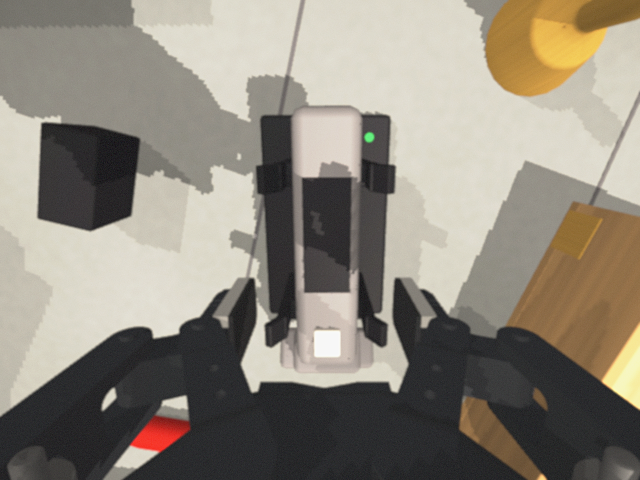

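```bash
python3 - <<'E'
from h import *
a=np.radians(13.87);d=np.array([np.cos(a),np.sin(a)]);n=np.array([-d[1],d[0]])
for t in('w13','w14','w15'):
    c,im,X=load(t);q=X[...,:2]-np.array([.469,-.4062]);A=q@d;B=q@n;Z=X[...,2];hsv=cv2.cvtColor(im,cv2.COLOR_BGR2HSV)
    m=(hsv[...,2]<60)&(Z>.066)&(Z<.095)&(abs(B)>.019)&(abs(B)<.04)
    for lo,hi in((-.08,-.03),(.01,.06)):
        s=m&(A>lo)&(A<hi);
        if s.sum()>10: print(t,s.sum(),np.percentile(A[s],[3,50,97]).round(4),"B",np.percentile(B[s],[3,97]).round(4))
E
```

```text
w13 487 [-0.0595 -0.0529 -0.0468] B [-0.0316  0.0323]
w13 391 [0.0233 0.0296 0.0361] B [-0.0315  0.0324]
w14 510 [-0.0599 -0.0531 -0.0467] B [-0.033   0.0321]
w14 421 [0.0233 0.0296 0.0366] B [-0.033   0.0321]
w15 1506 [-0.0607 -0.0542 -0.0475] B [-0.0327  0.0303]
w15 1173 [0.023  0.0267 0.0351] B [-0.0323  0.0303]
```

To row units: 0.052 m is 0.065, 0.047 m is 0.0588.

```bash

python3 -m pendant '[{"y":0.0013,"z":0.025},{"y":0.0013,"z":0.0475},{"y":0.0013,"z":0.0588},{"y":0.0013,"z":0.065},{"y":0.0013,"z":0.065}]'
python3 -c "
from h import *
go(.4651,-.4072,.129,np.radians(103.87))"
```

```text
clock: 32.15
tcp_pos: [0.4648, -0.4082, 0.1305]
orientation: [-0.376, 3.119, -0.0]
contact_force: [-0.3, 0.5, 0.5]
grip_width: 0.0599
gripper_force: 0.0
move [-0.0005  0.0009  0.0015] turn [-0.0001  0.0001 -0.002 ] alt [0.   0.   3.14]  tcp [ 0.4648 -0.4082  0.1305] yaw 1.8109 q7 2.59 t 32.1
```

To row units: 0.001 m is 0.0013, -0.002 rad is -0.0006.

```bash

python3 -m pendant '[{"y":0.0013,"z":0.0013,"az":-0.0006},{"y":0.0013,"z":0.0013,"az":-0.0006},{"y":0.0013,"z":0.0013,"az":-0.0006},{"y":0.0013,"z":0.0013,"az":-0.0006},{"y":0.0013,"z":0.0013,"az":-0.0006}]' 0 40
python3 -m pendant '[{"y":0.0013},{"y":0.0013},{"y":0.0013}]'
python3 -m pendant '[{"z":-0.0125},{"z":-0.0313},{"z":-0.0625},{"z":-0.1125},{"z":-0.1625}]'
python3 - <<'E'
from h import *
a=np.radians(13.87);d=np.array([np.cos(a),np.sin(a)])
o=np.array([.580,-.1403])-.125*d-.004*d; print("tcp goal",o)
go(o[0],o[1],.272,np.radians(103.87)); c,im,X=snap('wrist','w16')
E
```

```text
clock: 32.65
tcp_pos: [0.4648, -0.4075, 0.1302]
orientation: [-0.379, 3.118, -0.001]
contact_force: [-0.4, 0.8, 5.9]
grip_width: 0.0337
gripper_force: 41.0
clock: 32.95
tcp_pos: [0.4648, -0.4073, 0.1302]
orientation: [-0.379, 3.117, -0.004]
contact_force: [1.0, -2.7, 6.4]
grip_width: 0.0337
gripper_force: 41.1
clock: 33.45
tcp_pos: [0.4633, -0.4047, 0.2602]
orientation: [0.38, -3.116, -0.005]
contact_force: [0.9, -0.7, -1.4]
grip_width: 0.0332
gripper_force: 41.2
tcp goal [ 0.45476137 -0.17122385]
move [-0.0478  0.2287 -0.0111] turn [ 0.0035 -0.0021  0.0007] alt [ 3.000e-03  5.000e-03 -3.141e+00]  tcp [ 0.4633 -0.4047  0.2602] yaw 1.8135 q7 2.55 t 33.5
```

View pics/w16.png

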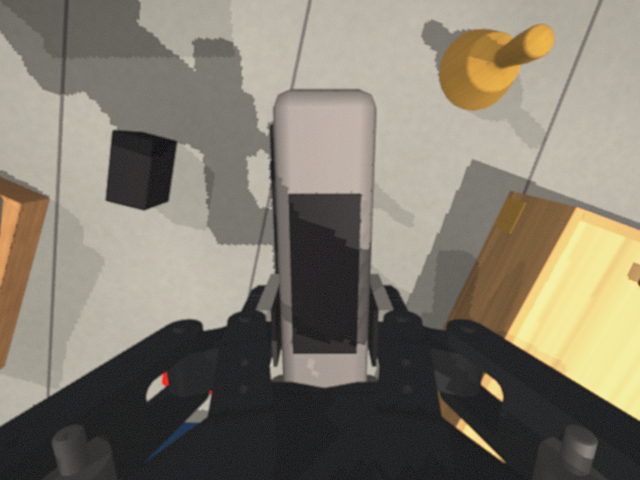

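To row units: 0.205 m is 0.2563, -0.0146 m is -0.0183.

```bash

python3 -m pendant '[{"x":-0.01,"y":0.0475,"z":-0.0125},{"x":-0.02,"y":0.1,"z":-0.0183},{"x":-0.0325,"y":0.1563,"z":-0.0183},{"x":-0.045,"y":0.2125,"z":-0.0183},{"x":-0.0538,"y":0.2563,"z":-0.0183}]'
python3 -m pendant '[{"x":-0.0038,"y":0.0188},{"x":-0.006,"y":0.0296},{"x":-0.006,"y":0.0296},{"x":-0.006,"y":0.0296},{"x":-0.006,"y":0.0296}]'
python3 -c "
from h import *
go(.4548,-.1712,.2748,np.radians(103.87))"
```

```text
clock: 34.0
tcp_pos: [0.4557, -0.1932, 0.2739]
orientation: [0.383, -3.117, -0.003]
contact_force: [0.7, 0.3, -1.4]
grip_width: 0.0337
gripper_force: 41.2
clock: 34.5
tcp_pos: [0.4556, -0.1739, 0.2739]
orientation: [0.376, -3.119, 0.001]
contact_force: [-0.6, -0.5, -2.4]
grip_width: 0.0332
gripper_force: 41.3
move [ 0.0001  0.0028 -0.0009] turn [-0.0003 -0.0003 -0.002 ] alt [-0.    0.    3.14]  tcp [ 0.4556 -0.1739  0.2739] yaw 1.8109 q7 2.1 t 34.5
```

Within 3 mm of the aim. Trim it and hold still about 3 s.

To row units: 0.002 m is 0.0025.

```bash

python3 -m pendant '[{"y":0.0025},{"y":0.0025},{"y":0.0025},{"y":0.0025},{"y":0.0025}]'
for i in 1 2 3 4 5 6; do python3 -m pendant '[{},{},{},{},{}]' | egrep 'clock|tcp'; done
python3 - <<'E'
from h import *
c,im,X=snap('scene','s2')
o,R,a=state();M=R.as_matrix();y=M[:,1];x=np.array([y[1],-y[0],0]);org=o["tcp_pos"]+np.array([0,0,-.0562])+.004*x
w=org+.075*x-[0,0,.045];b=.5*x-np.array([0,0,.866]);L=np.array([.580,-.1403,.087])-w;print("out",L@b,"off",(L-(L@b)*b))
cv2.imwrite("pics/s2c.png",cv2.resize(im[130:350,130:430],None,fx=2,fy=2))
go(.4648,-.4073,.26,1.8129)
E
```

```text
clock: 35.0
tcp_pos: [0.4553, -0.1708, 0.2739]
orientation: [0.379, -3.119, -0.0]
contact_force: [-0.6, -1.4, -2.3]
grip_width: 0.0332
gripper_force: 41.3
clock: 35.5
tcp_pos: [0.4552, -0.1707, 0.2739]
clock: 36.0
tcp_pos: [0.4553, -0.1707, 0.2739]
clock: 36.5
tcp_pos: [0.4553, -0.1707, 0.2739]
clock: 37.0
tcp_pos: [0.4553, -0.1707, 0.2739]
clock: 37.5
tcp_pos: [0.4553, -0.1707, 0.2739]
clock: 38.0
tcp_pos: [0.4553, -0.1707, 0.2739]
out 0.09891543463662442 off [ 2.94354616e-05 -4.24203005e-04 -4.72617913e-05]
move [ 0.0475 -0.232   0.0139] turn [ 0.     -0.      0.0001] alt [ 0.     0.    -3.142]  tcp [ 0.4553 -0.1707  0.2739] yaw 1.813 q7 2.09 t 38.0
```

View pics/s2c.png

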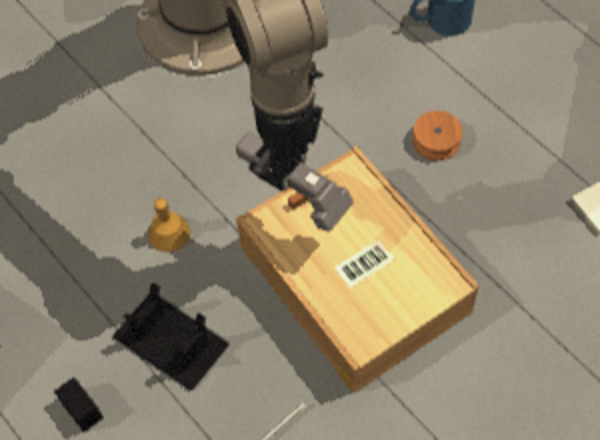

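To row units: -0.205 m is -0.2563, -0.17 m is -0.2125.

```bash

python3 -m pendant '[{"x":0.01,"y":-0.0475},{"x":0.02,"y":-0.1,"z":0.005},{"x":0.0325,"y":-0.1563,"z":0.01},{"x":0.045,"y":-0.2125,"z":0.015},{"x":0.0538,"y":-0.2563,"z":0.0174}]'
python3 -m pendant '[{"x":0.0038,"y":-0.0188},{"x":0.0056,"y":-0.0338},{"x":0.0056,"y":-0.0338},{"x":0.0056,"y":-0.0338},{"x":0.0056,"y":-0.0338}]'
python3 -c "
from h import *
go(.4648,-.4075,.18,1.8129)"
```

```text
clock: 38.55
tcp_pos: [0.462, -0.3829, 0.2597]
orientation: [0.377, -3.118, 0.001]
contact_force: [-0.5, 0.5, -1.5]
grip_width: 0.0332
gripper_force: 41.3
clock: 39.05
tcp_pos: [0.4654, -0.4055, 0.26]
orientation: [-0.383, 3.118, 0.002]
contact_force: [-0.7, -0.6, -1.8]
grip_width: 0.0335
gripper_force: 41.3
move [ 0.0011 -0.0019  0.08  ] turn [0.0011 0.0004 0.0024] alt [-1.000e-03  2.000e-03 -3.139e+00]  tcp [ 0.4654 -0.4055  0.26  ] yaw 1.8153 q7 2.55 t 39.0
```

To row units: 0.088 m is 0.11, 0.08 m is 0.1, 0.0024 rad is 0.0008.

```bash

python3 -m pendant '[{"x":0.001,"y":-0.0019,"z":0.0375,"az":0.0008},{"x":0.001,"y":-0.0019,"z":0.075,"az":0.0008},{"x":0.001,"y":-0.0019,"z":0.1,"az":0.0008},{"x":0.001,"y":-0.0019,"z":0.11,"az":0.0008},{"x":0.001,"y":-0.0019,"z":0.11,"az":0.0008}]'
python3 -c "
from h import *
go(.4648,-.4075,.1302,1.8129)"
python3 -m pendant '[{},{},{}]'
python3 -c "
from h import *
go(.4648,-.4075,.1302,1.8129)"
```

```text
clock: 39.55
tcp_pos: [0.4644, -0.4078, 0.1713]
orientation: [0.378, -3.118, -0.002]
contact_force: [-1.2, -0.3, -2.0]
grip_width: 0.0334
gripper_force: 41.4
move [-0.0005  0.0001  0.0411] turn [ 0.0017 -0.001  -0.001 ] alt [-2.000e-03 -3.000e-03  3.141e+00]  tcp [ 0.4644 -0.4078  0.1713] yaw 1.8119 q7 2.58 t 39.5
clock: 39.85
tcp_pos: [0.4649, -0.4093, 0.1732]
orientation: [-0.376, 3.117, -0.002]
contact_force: [-0.1, 0.3, -2.1]
grip_width: 0.0334
gripper_force: 41.4
move [-0.0003  0.0019  0.043 ] turn [-0.0015  0.0014 -0.0023] alt [2.000e-03 2.000e-03 3.139e+00]  tcp [ 0.4649 -0.4093  0.1732] yaw 1.8106 q7 2.58 t 39.9
```

To row units: 0.039 m is 0.0488, 0.034 m is 0.0425, -0.002 rad is -0.0006.

```bash

python3 -m pendant '[{"y":0.0019,"z":0.015,"az":-0.0006},{"y":0.0019,"z":0.03,"az":-0.0006},{"y":0.0019,"z":0.0425,"az":-0.0006},{"y":0.0019,"z":0.0488,"az":-0.0006},{"y":0.0019,"z":0.0488,"az":-0.0006}]'
python3 -m pendant '[{"z":0.0013},{"z":0.0025},{"z":0.0025},{"z":0.0025}]'
python3 -c "
from h import *
go(.4648,-.4075,.1302,1.8129)"
```

```text
clock: 40.35
tcp_pos: [0.4635, -0.4072, 0.1316]
orientation: [0.378, -3.117, -0.002]
contact_force: [0.1, 1.1, -1.8]
grip_width: 0.0335
gripper_force: 41.3
clock: 40.75
tcp_pos: [0.4641, -0.4076, 0.1313]
orientation: [-0.379, 3.118, -0.0]
contact_force: [-0.6, 0.4, -1.5]
grip_width: 0.0332
gripper_force: 41.3
move [-0.0007 -0.0001  0.0011] turn [-0.0003  0.0003 -0.0004] alt [1.000e-03 0.000e+00 3.141e+00]  tcp [ 0.4641 -0.4076  0.1313] yaw 1.8125 q7 2.6 t 40.8
```

To row units: 0.001 m is 0.0013, -0.0005 m is -0.0006.

```bash

python3 -m pendant '[{"x":-0.0006,"z":0.0013},{"x":-0.0006,"z":0.0013},{"x":-0.0006,"z":0.0013}]' | egrep 'tcp|contact'
python3 -m pendant '[{"z":0.0009},{"z":0.0009},{"z":0.0009}]'| egrep 'tcp|contact'
```

```text
tcp_pos: [0.4647, -0.4075, 0.1302]
contact_force: [-0.5, 0.0, -0.3]
tcp_pos: [0.4646, -0.4076, 0.1302]
contact_force: [-1.2, 0.6, 5.7]
```

Seated. Release, lift clear and check everything.

To row units: -0.18 m is -0.225, -0.13 m is -0.1625.

```bash

python3 -m pendant '[{},{},{},{},{}]' 0.06 20 | egrep 'width|contact'
python3 -m pendant '[{"z":-0.025},{"z":-0.05},{"z":-0.1},{"z":-0.1625},{"z":-0.225}]'
python3 -m pendant '[{"x":-0.05},{"x":-0.075},{"x":-0.075},{"x":-0.075}]' >/dev/null
python3 - <<'E'
from h import *
c,im,X=snap('wrist','w17');Z=X[...,2];hsv=cv2.cvtColor(im,cv2.COLOR_BGR2HSV)
reg=(X[...,0]>.33)&(X[...,0]<.60)&(X[...,1]>-.52)&(X[...,1]<-.33)
g=cv2.morphologyEx((reg&(Z>.084)&(Z<.094)&(hsv[...,2]>35)).astype(np.uint8),cv2.MORPH_OPEN,np.ones((3,3)))
k=max(cv2.findContours(g,0,2)[0],key=cv2.contourArea);P=X[(cv2.drawContours(g*0,[k],-1,1,-1)>0)&(Z>.084)&(Z<.094)]
print(np.median(P[:,2]),cv2.minAreaRect(P[:,:2].astype(np.float32)*1000))
T=camera_info("top");im,d=grab_frame("top");X=cloud(T,d);Z=X[...,2]
q=X[...,:2]-C0;u=np.stack([q@ex,q@ey],-1);Q=u[(Z>.103)&(Z<.113)&(abs(u[...,0])<.2)&(abs(u[...,1])<.06)];print("pull",Q.mean(0),len(Q))
cv2.imwrite("pics/top2.png",im)
E
```

```text
contact_force: [0.4, 0.1, 0.6]
grip_width: 0.0597
clock: 42.35
tcp_pos: [0.464, -0.4071, 0.3107]
orientation: [0.378, -3.118, -0.001]
contact_force: [1.1, -0.9, 0.5]
grip_width: 0.0598
gripper_force: 0.0
0.08834263811457226 ((450.95770263671875, -410.0632019042969), (137.5923309326172, 32.250728607177734), 13.65481948852539)
pull [-0.11951013 -0.0015195 ] 171
```

View pics/top2.png

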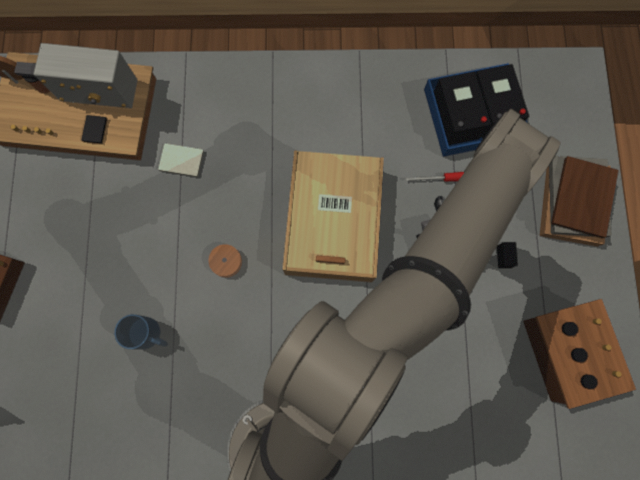

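The lid is shut with its pull at (330,260). The scanner is back at its original pose to within 1 mm, and the other things are where they were.

```bash
python3 -c "
from bench import r
print(r.hand_in())"
```

```text
the job is handed in; nothing more can be done
None
```

The job is handed in, with no verdict printed: the coil and the Morse key (the only pieces out) each stand in their own bay, the lid is shut, the label was held in the scanner's aim for about 3 s, and the scanner is back in its cradle to within about 1 mm.

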